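Dry the washed filter bowls and pile the cover plates

ROBOT

A 7-joint arm with a two-finger parallel gripper is mounted at the origin on the work surface. World frame = base frame: x ahead of the robot, y to its left, z up, the work surface at z = 0. Lengths are in mm, angles in rad, forces in N, time in s.
With the tool pointing down it reaches from about 400 to 850 mm from the base axis. Payload 10.4 kg.
Tool frame: the origin (TCP) lies at the very end of the fingers, on their centre line; the grasp point (between the pads) lies 19 mm behind it (manip.grasp_offset is the distance from the TCP to the grasp point, in mm); z points along the fingers, y is the line along which they close (so a half turn about z gives the same grasp; the last joint's range is limited). The gripper opens to 87 mm and grips with 3 to 60 N. Pads are 19 mm wide; open, the fingers measure 117 mm over their backs; the gripper's body (75 mm by 190 mm) begins 51 mm behind the grasp point.
Start: joints at [1.271, 0.332, -0.065, 1.46, 0.022, 1.35, -0.088], TCP at [170.821, -601.226, 222.576] pointing down, gripper open.
Joint ranges: [-2.6, 2.6], [-0.5, 2.12], [-1.47, 1.34], [0.16, 2.42], [-1.27, 4.41], [0.06, 2.06], [-2.6, 2.6]. Speed limits (rad/s): [2.22, 2.22, 2.79, 2.79, 3.14, 3.14, 3.14].

INTERFACE

Orientations are given as [roll, pitch, yaw] about the fixed x, y, z axes, in that order (R = Rz(yaw) Ry(pitch) Rx(roll)).
In Python, from rig import manip gives the robot as it stands.
- The arm moves only by the tool move_arm, never from a script. Its argument "motion" is a list of rows, each a list of 7 numbers: the turn, a rotation vector about the tool's x, y, z in rad, then the shift along the tool's x, y, z in cm, then the opening, from 0 (shut) to 1 (fully open). In form: [[rx, ry, rz, x, y, z, fingers], ...]. A call has exactly 5 rows; each row is the pose to reach, as a shift and turn from the pose commanded when the call began, along the tool's axes at that moment; what a row does not reach only later rows make up. A row lasts 1/10 s, in which the tool goes at most 50 mm and 8.59 degrees, less where a joint would pass 70% of its speed; a pose out of reach is approached as far as the arm can. A call with a gripper value outside its range is refused whole. The fingers move at their own pace and stop on an object; "squeeze" is the grip in N (left out, the last holds). Time passes only in rows, so rows that repeat a pose let the fingers close, or fill a call up. It gives the time, the measured TCP pose, the force, the opening and the grip force at its end, in the units of the state.
- manip.sense(): the state, without advancing time (a new reading comes with each control period).
- manip.snapshot(name): name is "scene" or "top" or "wrist"; returns the picture (384x512x3 uint8, blue, green, red); there is no depth.
- manip.camera_info(name): a dict with "intrinsics" (3x3 intrinsics, pixels), "k1" (the pictures are not rectified: a ray, as slopes to the right and down, at radius r is drawn at 1 + k1 r^2 times it, then the intrinsics apply), "extrinsics" (4x4, takes a point from world to camera coordinates); the wrist camera has in their place "mount" (4x4, takes a point from camera to tool coordinates, whose origin is the TCP and whose axes are the flange's). Camera axes: x right, y up, looking along -z (the intrinsics and any distortion apply to the point x, -y, -z); pixel columns grow to the right and rows downward; lengths in mm; the calibration is good to about 2 mm. A picture is of the moment at which its call begins: read the wrist's pose just before it. camera_info takes no time and is no camera call.
- manip.hand_in(): hands the job in; it is judged then, once.
Trained networks look in the newest picture that a camera, given by its name, has taken for a name from the list of things; names that differ only in an ending like _2 or _b are one class to them, and where a whole thing is asked for, a point or a joint stands for the part that bears it (a point fixed in the world has none). Each returns a list of dicts, best first, with "score" (0 to 1); they miss things now and then, are a little off and sometimes report something else, mostly with a low value. They report only what shows in the picture. A call takes as long as a camera call. They do not tell look-alikes from the thing itself.
- manip.spot_in(camera, thing): "extent" ([left, top, right, bottom] in pixels, round what is visible of it).
- manip.regions_of(camera, thing): "pixels" (384x512 bool, what is visible of it) and "extent" ([left, top, right, bottom] in pixels, round what is visible of it).
- manip.place_of(camera, thing): "pixel" ([row, column] in pixels: a listed point, or the origin of a listed thing).
The state is a dict: "time_s": time; "joint_pos": joint angles; "dq": joint speeds; "joint_torque": joint torques, N m; "tool_pos": TCP position; "orientation": TCP orientation; "wrist_force": force on the tool from outside, world axes, zero at the start; "ft_torque": the same for the moment, N m; "opening": finger opening in mm; "grasp_force": force on a finger pad.
Only numpy, scipy, OpenCV 4.12 (cv2) and the standard library are available. Lean on these libraries where they do the work, as an engineer would, in place of code of your own. Each camera call takes 0.05 s, during which the arm holds its last target. There are 200 camera calls.

TASK

The washed parts of a strip-down lie on the storeroom desk. Put every blue filter bowl mouth-down over a yellow peg of the drying rack, one to a peg, its rim standing flat on the tray, and only then switch the fan on by pushing the red lever all the way over, away from you. Pile all the aluminium cover plates squarely, flat and edge to edge in line with the red board, in one pile on it, at any time you like, and leave the grease tin, the tape and the screwdriver where they are.

Things in the scene. Friction and masses are not known exactly. Their poses are not given: they have to be found in the camera images.
- bowl0: blue filter bowl, a round cup closed at one end: 56 mm diameter, wall 4 mm, 90 mm long, 120 g; black hexagonal collar, 62 mm across flats, on the last 10 mm at the mouth. Origin: centre of the open mouth; its z axis runs from the mouth to the closed end (z = 90 mm). Starts lying on its side on a flat of the collar, mouth away from the robot. May be absent
- bowl1: blue filter bowl, a round cup closed at one end: 56 mm diameter, wall 4 mm, 90 mm long, 120 g; black hexagonal collar, 62 mm across flats, on the last 10 mm at the mouth. Origin: centre of the open mouth; its z axis runs from the mouth to the closed end (z = 90 mm). Starts lying on its side on a flat of the collar, mouth away from the robot. May be absent
- bowl2: blue filter bowl, a round cup closed at one end: 56 mm diameter, wall 4 mm, 90 mm long, 120 g; black hexagonal collar, 62 mm across flats, on the last 10 mm at the mouth. Origin: centre of the open mouth; its z axis runs from the mouth to the closed end (z = 90 mm). Starts lying on its side on a flat of the collar, mouth away from the robot. May be absent
- plate0: flat aluminium cover plate with a dark round disc mark, 64 mm (its x) by 120 mm (its y) by 12 mm thick, 240 g. Origin: centre of its underside, z up. Starts flat on the table. May be absent
- plate1: flat aluminium cover plate with a dark round disc mark, 64 mm (its x) by 120 mm (its y) by 12 mm thick, 240 g. Origin: centre of its underside, z up. Starts flat on the table. May be absent
- plate2: flat aluminium cover plate with a dark round disc mark, 64 mm (its x) by 120 mm (its y) by 12 mm thick, 240 g. Origin: centre of its underside, z up. Starts flat on the table. May be absent
- board: red pile board fixed on the table, 78 mm (its x) by 134 mm (its y) by 10 mm high, z up. Origin: centre of its underside
- rack: white drying rack fixed on the table: tray 120 mm (its x) by 435 mm (y), 12 mm high, three yellow pegs in a row and, at its -y end, a grey fan box (110 x 95 mm, top 40 mm above the table, centred at y = -222 mm) carrying the lever's base block (70 x 50 x 25 mm). Origin: on the table under the middle peg; x points away from the robot, z up
- peg0 (a point): foot of a yellow drying peg on the tray top (12 mm above the table), at the rack's y = 105 mm; z up. The peg is 24 mm in diameter and 65 mm tall, tapering to 10 mm in its last 13 mm
- peg1 (a point): foot of a yellow drying peg on the tray top (12 mm above the table), at the rack's y = 0 mm; z up. The peg is 24 mm in diameter and 65 mm tall, tapering to 10 mm in its last 13 mm
- peg2 (a point): foot of a yellow drying peg on the tray top (12 mm above the table), at the rack's y = -105 mm; z up. The peg is 24 mm in diameter and 65 mm tall, tapering to 10 mm in its last 13 mm
- fan (a joint): the fan lever's angle, 0 (off: leaning to the robot, the rack's -x) to 1.0 rad (on: leaning away, +x); it stays where it is left. Its hinge axis lies along the rack's y, 62 mm above the table over the fan box's centre; lever length 80 mm
- fan_tip (a point): centre of the red ball (26 mm diameter) at the lever's end
- can: green grease tin, 76 mm diameter, 60 mm tall; a bystander. Origin: centre of its underside
- tape: orange roll of tape lying flat, 100 mm diameter, 45 mm high; a bystander. Origin: centre of its underside
- driver: screwdriver lying on the table; a bystander
Not all that is in view belongs to the job. What is shaped like the bowl1 but pink or turquoise is not meant.

How it is judged:
By the outcome, as a careful person would: the job done as asked, in the order asked, and still so for the second after the job is handed in, with the robot touching nothing.
Of bowl0, bowl1, bowl2 only 2 to 3 are there at a start; the rules pass over those that are not, and their reading is None.
Of plate0, plate1, plate2 only 2 to 3 are there at a start; the rules pass over those that are not, and their reading is None.
At some moment in a run one of bowl0, bowl1, bowl2, plate0, plate1, plate2 may be knocked a few centimetres aside while the robot is not near it.
It also fails if it takes over 210 s, if anything falls off the work surface, if the arm or the gripper's body presses on something with over 40 N, if the wrist force passes 120 N, or if a joint passes its speed limit or range.

## Working session

There is one attempt and no reset: what is moved stays moved. The work goes in short steps, Python scripts to look and compute and a tool call to move; the robot and the scene stay as the last step left them, time stands still between calls to the robot, and variables do not carry over. Pictures are saved under pics/ and viewed, at most 18 in all, crops included, and the job is handed in when it is done.

Besides the shell and the picture viewer there is one more tool, called after "Request:" as name(argument=value, ...), one argument or row to a line, values as JSON. move_arm: Moves the arm, as the interface text tells. Its arguments: {"type":"object","properties":{"motion":{"type":"array","items":{"type":"array","items":{"type":"number"}}},"squeeze":{"type":"number"}},"required":["motion"]}

```bash
mkdir -p pics; ls; python3 - <<'E'
from rig import manip
import cv2,numpy as np
for c in("top","scene"):
    im=manip.snapshot(c); cv2.imwrite(f"pics/{c}0.png",im)
    print(c,manip.camera_info(c))
print(manip.camera_info("wrist")); print(manip.sense())
for t in["bowl0","plate0","board","rack","can","tape","driver","fan_tip","peg0"]:
    print(t,[(np.round(d["extent"]),round(d["score"],2)) for d in manip.spot_in("top",t)])
E
```

```text
pics
top {'intrinsics': array([[457.08805102,   0.        , 248.71936327],
       [  0.        , 457.08805102, 196.54101364],
       [  0.        ,   0.        ,   1.        ]]), 'k1': -0.11155617085099523, 'extrinsics': array([[ 1.90687529e-02, -9.99815066e-01,  2.49344679e-03,
        -5.30335702e+00],
       [ 9.83760082e-01,  1.92076050e-02,  1.78457749e-01,
        -5.91724581e+02],
       [-1.78472639e-01, -9.50013293e-04,  9.83944416e-01,
        -1.23699739e+03],
       [ 0.00000000e+00,  0.00000000e+00,  0.00000000e+00,
         1.00000000e+00]])}
scene {'intrinsics': array([[346.45419037,   0.        , 258.8952901 ],
       [  0.        , 346.45419037, 191.01900763],
       [  0.        ,   0.        ,   1.        ]]), 'k1': -0.05299598487643421, 'extrinsics': array([[ 7.25299577e-01,  6.88339326e-01, -1.13796476e-02,
        -3.99002274e+02],
       [-4.33599386e-01,  4.69595744e-01,  7.69071785e-01,
         1.70624613e+02],
       [ 5.34726188e-01, -5.52873232e-01,  6.39061103e-01,
        -1.37566354e+03],
       [ 0.00000000e+00,  0.00000000e+00,  0.00000000e+00,
     
[... 1265 characters left out ...]
': 87.09850214587867}
bowl0 [(array([215., 187., 251., 219.]), 0.95), (array([148., 169., 180., 204.]), 0.63), (array([ 89., 159., 118., 199.]), 0.63), (array([ 88., 213., 120., 248.]), 0.61), (array([132., 263., 175., 289.]), 0.37), (array([210., 117., 242., 153.]), 0.33)]
plate0 [(array([200., 238., 245., 270.]), 0.91), (array([132., 262., 178., 289.]), 0.66)]
board [(array([266., 236., 317., 275.]), 0.92)]
rack [(array([265., 176., 416., 268.]), 0.89)]
can [(array([131., 129., 162., 156.]), 0.64)]
tape [(array([209., 117., 244., 154.]), 0.61)]
driver [(array([286., 142., 352., 150.]), 0.57), (array([266., 232., 318., 274.]), 0.21)]
fan_tip []
peg0 [(array([265., 174., 416., 269.]), 0.72)]
```

View images.

```bash
python3 - <<'E'
import cv2
a=cv2.imread("pics/top0.png"); cv2.imwrite("pics/top0c.png",cv2.resize(a[100:310,60:440],(798,441),interpolation=cv2.INTER_CUBIC))
E
```

```text
(no output)
```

View pics/top0c.png

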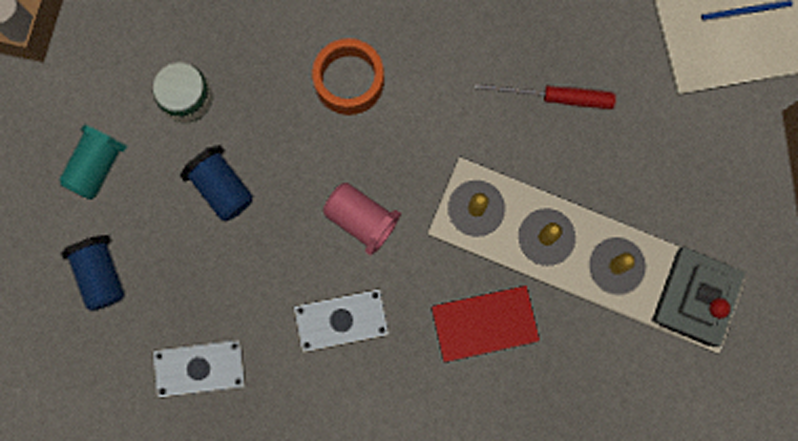

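View pics/scene0.png

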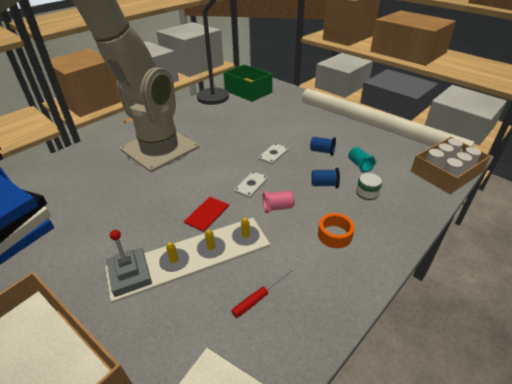

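```bash
cat > h.py <<'E'
from rig import manip
import cv2,numpy as np
from scipy.optimize import minimize
from scipy.spatial.transform import Rotation as R
NC=0
def tool():
    s=manip.sense(); T=np.eye(4); T[:3,:3]=R.from_euler("xyz",s["orientation"]).as_matrix(); T[:3,3]=s["tool_pos"]; return T
def cam(name):
    c=manip.camera_info(name)
    E=c["extrinsics"] if "extrinsics" in c else np.linalg.inv(tool()@c["mount"])
    return c["intrinsics"],c["k1"],E
def proj(C,P):
    K,k,E=C; p=np.atleast_2d(P)@E[:3,:3].T+E[:3,3]
    a=np.c_[p[:,0],-p[:,1]]/-p[:,2:]; a=a*(1+k*(a**2).sum(1,keepdims=True))
    return a*[K[0,0],K[1,1]]+K[:2,2]
def ray(C,uv,z):
    K,k,E=C; d=(np.array(uv,float)-K[:2,2])/[K[0,0],K[1,1]]; a=d.copy()
    for _ in range(20): a=d/(1+k*(a**2).sum())
    r=E[:3,:3].T@[a[0],-a[1],-1]; o=-E[:3,:3].T@E[:3,3]
    return o+r*(z-o[2])/r[2]
def box(a,b,z0,z1): return np.array([[x,y,z] for x in(-a/2,a/2) for y in(-b/2,b/2) for z in(z0,z1)])
t=np.linspace(0,2*np.pi,40,endpoint=False); th=np.pi/6+np.arange(6)*np.pi/3
ring=lambda r,t,z:np.c_[r*np.cos(t),r*np.sin(t),0*t+z]
# bowl in table frame: x = mouth->closed, lying; local z=height
def lie(p): return np.c_[p[:,2],p[:,1],p[:,0]]
Q=R.from_euler("y",np.arctan2(3,80)).as_matrix()
def bowlpts(p): return lie(p)@Q.T+[0,0,31]
# hexagon flat down: corners at 30deg from the downward axis
PARTS={"bowl":[bowlpts(np.r_[ring(28,t,5),ring(28,t,90)]),bowlpts(np.r_[ring(31/np.cos(np.pi/6),th,0),ring(31/np.cos(np.pi/6),th,10)])],
 "plate":[box(64,120,0,12)],"board":[box(78,134,0,10)]}
S=4
def sil(C,kind,q,off,shape):
    im=np.zeros(shape,np.uint8); c,s=np.cos(q[2]),np.sin(q[2]); M=np.array([[c,-s,0],[s,c,0],[0,0,1]])
    for P in PARTS[kind]:
        uv=(proj(C,P@M.T+[q[0],q[1],q[3] if len(q)>3 else 0])+.5-off)*S
        cv2.fillConvexPoly(im,cv2.convexHull(np.round(uv*16).astype(np.int32)),1,shift=4)
    return im
def fit(C,mask,kind,q0,z=0):
    ys,xs=np.nonzero(mask); off=np.array([xs.min()-10,ys.min()-10])
    h,w=ys.max()-ys.min()+20,xs.max()-xs.min()+20
    pad=np.pad(mask.astype(np.float32),20); m=cv2.resize(pad[off[1]+20:off[1]+20+h,off[0]+20:off[0]+20+w],(w*S,h*S),interpolation=cv2.INTER_LINEAR)>.5
    def f(q):
        a=sil(C,kind,[*q,z],off,m.shape)>0; return 1-(a&m).sum()/(a|m).sum()
    best=min((minimize(f,[q0[0],q0[1],y],method="Nelder-Mead",options=dict(initial_simplex=np.array([[q0[0],q0[1],y],[q0[0]+15,q0[1],y],[q0[0],q0[1]+15,y],[q0[0],q0[1],y+.3]]),xatol=.05,fatol=1e-4)) for y in q0[2]),key=lambda r:r.fun)
    return best.x,best.fun
def regions(c,thing): return manip.regions_of(c,thing)
def cen(C,m,z):
    ys,xs=np.nonzero(m); return ray(C,[xs.mean(),ys.mean()],z)
E
cat > m1.py <<'E'
from h import *
C=cam("top"); im=manip.snapshot("top"); hsv=cv2.cvtColor(im,cv2.COLOR_BGR2HSV)
yaws=np.arange(4)*np.pi/4-np.pi/2
for k,th in(("bowl","bowl0"),("plate","plate0"),("board","board")):
    for d in regions("top",th):
        m=d["pixels"]
        if m.sum()<50: continue
        col=np.median(hsv[m],axis=0)
        c=cen(C,m,20); ys=np.arange(8)*np.pi/4 if k=="bowl" else yaws
        if k=="bowl" and not 100<col[0]<130: continue
        q,e=fit(C,m,k,[c[0],c[1],ys]); print(k,round(d["score"],2),np.round(d["extent"]),"hsv",col,"pose",np.round(q,3),"1-iou",round(e,3))
for p in("peg0","peg1","peg2","fan_tip","can","tape"):
    print(p,[(np.round(d["pixel"],1),round(d["score"],2)) for d in manip.place_of("top",p)][:4])
E
python3 m1.py
```

```text
bowl 0.58 [148. 168. 177. 205.] hsv [107. 168.  67.] pose [653.284 279.514   3.813] 1-iou 0.129
bowl 0.56 [ 90. 214. 120. 248.] hsv [107. 164.  66.] pose [531.024 434.215   3.561] 1-iou 0.08
plate 0.83 [134. 262. 177. 287.] hsv [ 99.  13. 159.] pose [3.67204e+02 2.71726e+02 1.50000e-01] 1-iou 0.054
plate 0.72 [199. 237. 246. 266.] hsv [100.  13. 159.] pose [4.37264e+02 8.08620e+01 2.38000e-01] 1-iou 0.05
board 0.43 [208. 115. 243. 154.] hsv [ 10. 195. 131.] pose [794.151  82.515   1.777] 1-iou 0.587
peg0 [(array([224.9, 352.3]), 0.96), (array([215.3, 321.6]), 0.86), (array([197.8, 287.4]), 0.8)]
peg1 [(array([224.9, 352.3]), 0.96), (array([215.3, 321.6]), 0.86), (array([197.8, 287.4]), 0.8)]
peg2 [(array([224.9, 352.3]), 0.96), (array([215.3, 321.6]), 0.86), (array([197.8, 287.4]), 0.8)]
fan_tip [(array([245.2, 402. ]), 0.46), (array([275.1, 154.6]), 0.32)]
can [(array([143.1, 144.8]), 0.59)]
tape [(array([138.3, 228.2]), 0.78)]
```

```bash
cat > m2.py <<'E'
from h import *
def cmask(im,kind,ext,g=6):
    hsv=cv2.cvtColor(im,cv2.COLOR_BGR2HSV).astype(int); H,S_,V=hsv[...,0],hsv[...,1],hsv[...,2]
    m={"bowl":((H>98)&(H<125)&(S_>90))|(V<38),"plate":V>115,"board":((H<8)|(H>172))&(S_>150)}[kind]
    b=np.zeros_like(m); l,t_,r,bo=[int(round(v)) for v in ext]; b[max(0,t_-g):bo+g,max(0,l-g):r+g]=1
    m=(m&b).astype(np.uint8)
    n,lab,st,_=cv2.connectedComponentsWithStats(m); m=(lab==1+np.argmax(st[1:,4])).astype(np.uint8)
    cs,_=cv2.findContours(m,cv2.RETR_EXTERNAL,cv2.CHAIN_APPROX_NONE)
    if kind!="bowl": cs=[cv2.convexHull(cs[0])]
    cv2.drawContours(m,cs,-1,1,-1); return m>0
def measure(cn,kind,ext,z=0,im=None):
    C=cam(cn); im=manip.snapshot(cn) if im is None else im
    m=cmask(im,kind,ext); c=cen(C,m,20)
    return fit(C,m,kind,[c[0],c[1],np.arange(8)*np.pi/4 if kind=="bowl" else np.arange(4)*np.pi/4-np.pi/2],z)
if __name__=="__main__":
    im=manip.snapshot("top"); C=cam("top"); sc=im.copy()
    for k,e in(("bowl",[148,168,180,205]),("bowl",[88,213,120,248]),("plate",[132,262,178,289]),("plate",[200,238,245,270]),("board",[266,236,317,275])):
        q,f=measure("top",k,e,0,im); print(k,np.round(q,3),round(f,3))
        for P in PARTS[k]:
            c,s=np.cos(q[2]),np.sin(q[2]); uv=proj(C,P@np.array([[c,-s,0],[s,c,0],[0,0,1]]).T+[q[0],q[1],0])
            cv2.polylines(sc,[cv2.convexHull(np.round(uv*16).astype(np.int32))],True,(0,255,0),1,shift=4)
    K,k1,E=C
    hsv=cv2.cvtColor(im,cv2.COLOR_BGR2HSV).astype(int)
    # pegs: network feet, fitted with known spacing
    pk=[ray(C,p,12)[:2] for p in([287.4,197.8],[321.6,215.3],[352.3,224.9])]
    print("pegs",np.round(pk,1),np.linalg.norm(np.diff(pk,axis=0),axis=1))
    cv2.imwrite("pics/fit1.png",cv2.resize(sc[150:300,80:330],(800,480),interpolation=cv2.INTER_CUBIC))
    cv2.imwrite("pics/rack1.png",cv2.resize(im[165:275,260:420],(800,550),interpolation=cv2.INTER_CUBIC))
E
python3 m2.py
```

```text
bowl [651.809 279.974   3.814] 0.112
bowl [533.011 433.305   3.512] 0.112
plate [3.66684e+02 2.72954e+02 1.35000e-01] 0.049
plate [4.36592e+02 7.96960e+01 2.24000e-01] 0.035
board [ 4.36126e+02 -1.16966e+02  2.35000e-01] 0.027
pegs [[ 597.7 -106.7]
 [ 548.  -206.4]
 [ 521.5 -295.9]] [111.41980216  93.35753313]
```

View pics/fit1.png

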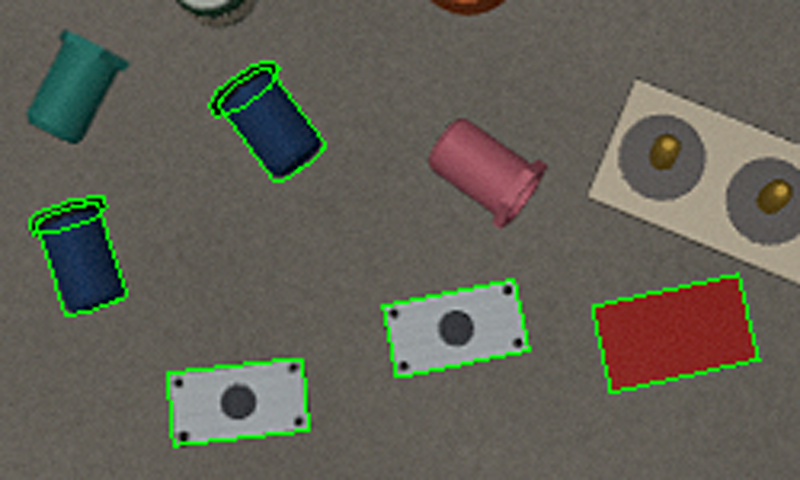

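View pics/rack1.png

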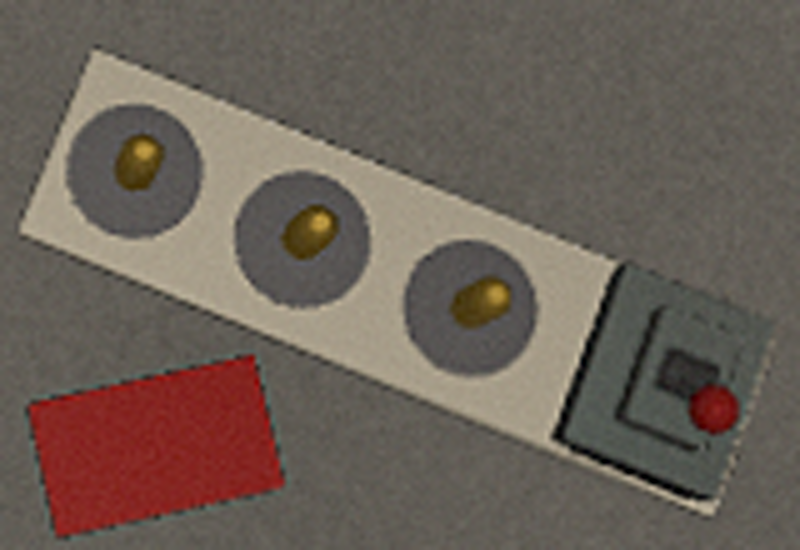

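```bash
cat > plan.py <<'E'
from h import *
def down(yaw): return R.from_euler("xyz",[np.pi,0,yaw])
# waypoints: list of (pos,Rotation,opening); prints row-5 target of every call
def plan(wps,start=None,vmax=40.,wmax=.13):
    T=tool() if start is None else start; p=T[:3,3].copy(); q=R.from_matrix(T[:3,:3])
    for (P,Q,o) in wps:
        P=np.array(P,float); n=max(1,int(np.ceil(max(np.linalg.norm(P-p)/vmax,(q.inv()*Q).magnitude()/wmax)/5)))
        p0,rv=p.copy(),(q.inv()*Q).as_rotvec(); q0=q
        for i in range(1,n+1):
            Pi=p0+(P-p0)*i/n; Qi=q0*R.from_rotvec(rv*i/n)
            rot=np.round((q.inv()*Qi).as_rotvec(),3); sh=np.round(q.inv().apply(Pi-p)/10,2)
            print([*map(float,rot),*map(float,sh),o]); p=p+q.apply(sh*10); q=q*R.from_rotvec(rot)
        print("  -> at",np.round(p,1))
E
python3 - <<'E'
from plan import *
C=cam("top"); pk=np.array([ray(C,[260+u/5-.4,165+v/5-.4],12) for u,v in((135,171),(302,239),(470,308))]); print(pk.round(1),np.linalg.norm(np.diff(pk[:,:2],axis=0),axis=1)); d=pk[0]-pk[2]; print("rack yaw",np.arctan2(-d[0],d[1]))
plan([((420,-260,222),down(1.0),1),((437,80,180),down(1.795),1)])
E
```

```text
[[ 594.7 -104.4   12. ]
 [ 556.4 -201.8   12. ]
 [ 517.7 -299.7   12. ]] [104.68651894 105.23305018]
rack yaw -0.37527989888197444
[0.0, -0.0, -0.241, 11.1, -8.67, 0.02, 1]
[0.0, 0.0, -0.241, 12.84, -5.77, 0.02, 1]
[0.0, 0.0, -0.241, 13.86, -2.54, 0.02, 1]
  -> at [ 420. -260.  222.]
[0.0, 0.0, -0.398, 14.76, -8.47, 2.1, 1]
[0.0, 0.0, -0.397, 16.9, -2.1, 2.09, 1]
  -> at [437.  80. 180.]
```

The top crop and close fit crop show these look-alikes: blue bowls at (163,187) and (105,230), teal at (104,176) and pink at (232,203). I choose only the two blue ones. The plates are at (222,252) and (155,275), and the red board is at (291,255).

Request:
move_arm(
  motion=[
    [0,0,-0.08,3.7,-2.9,0,1],
    [0,0,-0.16,7.4,-5.8,0,1],
    [0,0,-0.241,11.1,-8.67,0,1],
    [0,0,-0.241,11.1,-8.67,0,1],
    [0,0,-0.241,11.1,-8.67,0,1],
  ],
)

```text
time_s: 1.6
tool_pos: [254.6, -487.0, 223.0]
orientation: [3.141, 0.0, 0.52]
wrist_force: [-0.6, -0.1, 0.5]
opening: 87.3
grasp_force: 0.0
```

Request:
move_arm(
  motion=[
    [0,0,-0.05,2.6,-1.2,0,1],
    [0,0,-0.1,5.2,-2.4,0,1],
    [0,0,-0.15,7.8,-3.6,0,1],
    [0,0,-0.2,10.4,-4.7,0,1],
    [0,0,-0.241,12.84,-5.77,0,1],
  ],
)

```text
time_s: 2.1
tool_pos: [338.5, -371.6, 222.7]
orientation: [3.141, 0.0, 0.764]
wrist_force: [1.0, -0.6, 0.2]
opening: 87.5
grasp_force: 0.0
```

Request:
move_arm(
  motion=[
    [0,0,-0.05,2.8,-0.5,0,1],
    [0,0,-0.1,5.6,-1.0,0,1],
    [0,0,-0.15,8.4,-1.5,0,1],
    [0,0,-0.2,11.2,-2,0,1],
    [0,0,-0.241,13.86,-2.54,0,1],
  ],
)

```text
time_s: 2.6
tool_pos: [421.4, -257.9, 222.6]
orientation: [3.141, -0.0, 1.004]
wrist_force: [-0.1, 0.0, 0.6]
opening: 86.9
grasp_force: 0.0
```

Request:
move_arm(
  motion=[
    [0,0,-0.08,3.0,-1.7,0.4,1],
    [0,0,-0.16,6.0,-3.4,0.8,1],
    [0,0,-0.24,9,-5.1,1.2,1],
    [0,0,-0.32,12,-6.8,1.6,1],
    [0,0,-0.398,14.76,-8.47,2.1,1],
  ],
)

```text
time_s: 3.1
tool_pos: [428.9, -87.4, 201.5]
orientation: [3.141, 0.0, 1.403]
wrist_force: [-0.8, 1.0, 0.1]
opening: 87.4
grasp_force: 0.0
```

Request:
move_arm(
  motion=[
    [0,0,-0.08,3.4,-0.4,0.4,1],
    [0,0,-0.16,6.8,-0.8,0.8,1],
    [0,0,-0.24,10.2,-1.2,1.2,1],
    [0,0,-0.397,16.9,-2.1,2.1,1],
    [0,0,-0.397,16.9,-2.1,2.1,1],
  ],
)

```text
time_s: 3.6
tool_pos: [436.2, 85.6, 180.5]
orientation: [3.141, -0.001, 1.807]
wrist_force: [0.4, -0.6, 0.5]
opening: 87.1
grasp_force: 0.0
```

```bash
cat > m3.py <<'E'
import sys
from plan import *; from m2 import *
def look(cn,kind,thing,z=0,col=None):
    C=cam(cn); im=manip.snapshot(cn); out=[]
    for d in manip.spot_in(cn,thing):
        if d["score"]<.3: continue
        try: q,f=measure(cn,kind,d["extent"],z,im)
        except Exception as e: continue
        out.append((q,f)); print(cn,kind,round(d["score"],2),np.round(d["extent"]).astype(int),np.round(q,3),round(f,3))
    return im,out
E
python3 - <<'E'
from m3 import *
im,_=look("wrist","plate","plate0"); cv2.imwrite("pics/w1.png",im); look("wrist","board","board"); look("top","plate","plate0"); print(tool()[:3,3])
E
```

```text
wrist plate 0.96 [227 126 284 229] [4.35688e+02 8.74110e+01 2.31000e-01] 0.268
wrist plate 0.61 [196   0 259  48] [3.87418e+02 1.96018e+02 2.27000e-01] 0.252
wrist board 0.61 [192 298 247 340] [ 4.26596e+02 -9.10620e+01  2.35000e-01] 0.264
top plate 0.72 [133 262 177 288] [3.66688e+02 2.72915e+02 1.39000e-01] 0.042
top plate 0.43 [236 238 248 259] [463.453  64.041  -0.502] 0.556
[437.0278068   79.25727981 180.56635608]
```

View pics/w1.png

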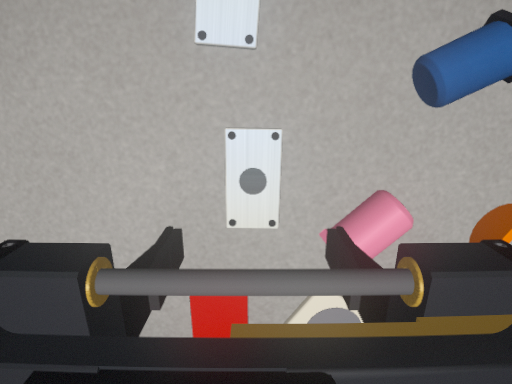

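```bash
python3 - <<'E'
s=open("m2.py").read()
s=s.replace('''    m={"bowl"''','''    if kind=="plate":
        l,t_,r,bo=[int(round(v)) for v in ext]; roi=V[max(0,t_-g):bo+g,max(0,l-g):r+g].astype(np.uint8)
        th=cv2.threshold(roi,0,255,cv2.THRESH_OTSU)[0]
    m={"bowl"''').replace('"plate":V>115','"plate":(V>th) if kind=="plate" else None')
open("m2.py","w").write(s)
E
python3 - <<'E'
from m3 import *
im,o=look("wrist","plate","plate0"); print(tool()[:3,3])
q=o[0][0]
plan([((q[0],q[1],3),down(q[2]+np.pi/2),1)],vmax=36)
E
```

```text
wrist plate 0.72 [223 118 286 224] [4.36013e+02 7.87870e+01 2.22000e-01] 0.042
wrist plate 0.69 [194   0 260  46] [3.73051e+02 2.28215e+02 2.24000e-01] 0.359
[437.05862586  79.1013686  180.59404763]
[0.0, 0.0, -0.0, -0.0, -0.11, 17.76, 1]
  -> at [436.   78.8   3. ]
```

Request:
move_arm(
  motion=[
    [0,0,0,0,-0.11,3.6,1],
    [0,0,0,0,-0.11,7.2,1],
    [0,0,0,0,-0.11,10.8,1],
    [0,0,0,0,-0.11,14.4,1],
    [0,0,0,0,-0.11,17.2,1],
  ],
)

```text
time_s: 4.5
tool_pos: [435.3, 78.8, 6.7]
orientation: [-3.14, 0.0, 1.793]
wrist_force: [-0.3, 0.2, 0.4]
opening: 86.9
grasp_force: 0.0
```

Request:
move_arm(
  motion=[
    [0,0,0,0,0,0.55,1],
    [0,0,0,0,0,0.55,0],
    [0,0,0,0,0,0.55,0],
    [0,0,0,0,0,0.55,0],
    [0,0,0,0,0,0.55,0],
  ],
  squeeze=30,
)

```text
time_s: 5.0
tool_pos: [436.6, 79.6, 4.0]
orientation: [3.14, 0.001, 1.794]
wrist_force: [-0.2, -0.3, 3.2]
opening: 63.5
grasp_force: 30.0
```

Request:
move_arm(
  motion=[
    [0,0,0,0,0,0,0],
    [0,0,0,0,0,0,0],
    [0,0,0,0,0,-1,0],
    [0,0,0,0,0,-3,0],
    [0,0,0,0,0,-5,0],
  ],
)

```text
time_s: 5.5
tool_pos: [435.4, 79.9, 54.0]
orientation: [-3.141, -0.0, 1.795]
wrist_force: [1.5, 0.6, -2.8]
opening: 63.4
grasp_force: 30.0
```

```bash
python3 - <<'E'
from plan import *
plan([((436,-117.3,60),down(1.806),0),((436,-117.3,16),down(1.806),0)],vmax=38)
E
```

```text
[-0.0, -0.0, -0.005, -9.62, -2.16, -0.3, 0]
[-0.001, -0.0, -0.006, -9.61, -2.22, -0.31, 0]
  -> at [ 435.9 -117.3   60. ]
[0.0, -0.0, 0.0, -0.0, 0.0, 4.4, 0]
  -> at [ 436.  -117.3   16. ]
```

Request:
move_arm(
  motion=[
    [0,0,0,-1.9,-0.43,-0.1,0],
    [0,0,0,-3.8,-0.86,-0.2,0],
    [0,0,0,-5.7,-1.3,-0.3,0],
    [0,0,0,-7.6,-1.72,-0.3,0],
    [0,0,-0.005,-9.62,-2.16,-0.3,0],
  ],
)

```text
time_s: 6.0
tool_pos: [436.0, -19.4, 56.7]
orientation: [3.141, 0.0, 1.8]
wrist_force: [1.1, -0.5, -1.9]
opening: 63.5
grasp_force: 30.0
```

Request:
move_arm(
  motion=[
    [0,0,0,-2.5,-0.55,-0.1,0],
    [0,0,0,-5,-1.1,-0.2,0],
    [0,0,0,-7.5,-1.7,-0.3,0],
    [0,0,0,-9,-2.0,-0.3,0],
    [0,0,-0.006,-9.61,-2.22,-0.3,0],
  ],
)

```text
time_s: 6.5
tool_pos: [436.2, -118.9, 59.5]
orientation: [3.141, 0.0, 1.804]
wrist_force: [-0.2, 0.3, -3.0]
opening: 63.4
grasp_force: 30.0
```

Request:
move_arm(
  motion=[
    [0,0,0,0,0,0,0],
    [0,0,0,0,0,0,0],
    [0,0,0,0,0,1.5,0],
    [0,0,0,0,0,3,0],
    [0,0,0,0,0,4,0],
  ],
)

```text
time_s: 7.0
tool_pos: [436.0, -116.3, 18.3]
orientation: [-3.141, -0.001, 1.807]
wrist_force: [0.3, -0.4, -3.8]
opening: 63.2
grasp_force: 30.0
```

```bash
python3 - <<'E'
from plan import *
print(manip.sense()["wrist_force"])
plan([((436,-117.3,14),down(1.806),0)])
im=manip.snapshot("wrist"); cv2.imwrite("pics/w2.png",im)
print([d["extent"] for d in manip.spot_in("wrist","board")],tool())
E
```

```text
[ 0.33967524 -0.42912486 -3.80384361]
[-0.001, -0.001, 0.001, -0.1, -0.03, 0.43, 0]
  -> at [ 436.  -117.3   14. ]
[[186.3, 130.3, 320.7, 325.0]] [[-2.34120296e-01  9.72205345e-01 -2.11030432e-03  4.35487417e+02]
 [ 9.72206276e-01  2.34123047e-01  1.16407399e-03 -1.16310238e+02]
 [ 1.62578983e-03 -1.77911776e-03 -9.99997096e-01  1.79828150e+01]
 [ 0.00000000e+00  0.00000000e+00  0.00000000e+00  1.00000000e+00]]
```

View pics/w2.png

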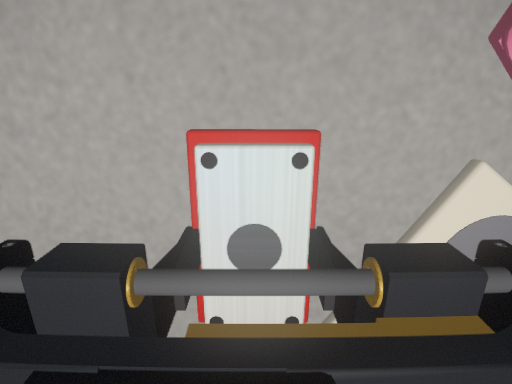

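Request:
move_arm(
  motion=[
    [0,0,0,-0.05,0,0.2,0],
    [0,0,0,-0.05,0,0.43,0],
    [0,0,0,-0.05,0,0.45,0],
    [0,0,0,-0.05,0,0.45,1],
    [0,0,0,-0.05,0,0.45,1],
  ],
)

```text
time_s: 7.6
tool_pos: [437.0, -118.1, 15.0]
orientation: [3.141, 0.001, 1.806]
wrist_force: [0.9, -0.0, -0.7]
opening: 72.8
grasp_force: 0.0
```

Request:
move_arm(
  motion=[
    [0,0,0,0,0,0,1],
    [0,0,0,0,0,0,1],
    [0,0,0,0,0,-3,1],
    [0,0,0,0,0,-7,1],
    [0,0,0,0,0,-11,1],
  ],
)

```text
time_s: 8.1
tool_pos: [436.1, -117.6, 125.8]
orientation: [-3.141, -0.001, 1.806]
wrist_force: [0.9, -1.7, -0.2]
opening: 86.8
grasp_force: 0.0
```

```bash
python3 - <<'E'
from m3 import *
print(manip.sense()["opening"])
plan([((410,120,170),down(1.75),1),((366.7,245,170),down(.137+np.pi/2),1)])
look("wrist","plate","plate0",10)
E
```

```text
86.83510273859427
[-0.0, -0.0, 0.028, 11.86, 1.5, -2.2, 1]
[-0.0, -0.001, 0.028, 11.89, 1.17, -2.21, 1]
  -> at [410. 120. 170.]
[-0.0, 0.0, 0.042, 13.07, -2.03, 0.0, 1]
  -> at [366.7 245.  170. ]
wrist plate 0.56 [221 126 291 251] [ 4.36835e+02 -1.12899e+02  2.33000e-01] 0.167
```

Request:
move_arm(
  motion=[
    [0,0,0,2.4,0.3,-0.5,1],
    [0,0,0,4.8,0.6,-0.9,1],
    [0,0,0,7.2,0.9,-1.3,1],
    [0,0,0,9.6,1.2,-1.8,1],
    [0,0,0.028,11.9,1.5,-2.2,1],
  ],
)

```text
time_s: 8.7
tool_pos: [423.0, 2.3, 146.5]
orientation: [-3.142, 0.0, 1.778]
wrist_force: [0.8, -0.1, 0.4]
opening: 86.7
grasp_force: 0.0
```

Request:
move_arm(
  motion=[
    [0,0,0,2.4,0.3,-0.5,1],
    [0,0,0,4.8,0.6,-0.9,1],
    [0,0,0,7.2,0.9,-1.3,1],
    [0,0,0,9.6,1.1,-1.8,1],
    [0,0,0.028,11.9,1.2,-2.2,1],
  ],
)

```text
time_s: 9.2
tool_pos: [410.4, 121.3, 168.6]
orientation: [3.142, 0.0, 1.75]
wrist_force: [1.3, -0.2, 0.3]
opening: 87.2
grasp_force: 0.0
```

Request:
move_arm(
  motion=[
    [0,0,0,3.2,-0.5,0,1],
    [0,0,0,6.4,-1,0,1],
    [0,0,0,9.6,-1.5,0,1],
    [0,0,0.042,13.1,-2,0,1],
    [0,0,0.042,13.1,-2,0,1],
  ],
)

```text
time_s: 9.7
tool_pos: [365.6, 249.8, 168.7]
orientation: [3.141, -0.002, 1.712]
wrist_force: [0.1, 0.0, -0.5]
opening: 87.0
grasp_force: 0.0
```

```bash
python3 - <<'E'
from m3 import *
_,o=look("wrist","plate","plate0"); _,p=look("top","plate","plate0",10); q=o[0][0]
plan([((q[0],q[1],20),down(q[2]+np.pi/2),1)])
im=manip.snapshot("top"); print("pile",measure("top","plate",[270,238,313,272],10,im))
E
```

```text
wrist plate 0.8 [229 101 289 211] [3.67197e+02 2.67850e+02 1.43000e-01] 0.035
top plate 0.96 [269 240 316 268] [ 4.32445e+02 -1.13992e+02  2.03000e-01] 0.24
top plate 0.74 [267 235 317 274] [ 4.30916e+02 -1.12123e+02  2.14000e-01] 0.239
top plate 0.66 [161 264 174 284] [3.75842e+02 1.97589e+02 1.36000e-01] 0.388
[-0.0, 0.001, -0.007, 2.32, 0.25, 14.82, 1]
  -> at [367.2 267.8  20. ]
pile (array([ 4.35630553e+02, -1.16329695e+02,  1.44698650e-01]), np.float64(0.24149758454106285))
```

```bash
sed -i 's/(V>th) if/((V>th)\&(S_<90)) if/' m2.py; python3 - <<'E'
from m3 import *
print(tool()[:3,3])
_,o=look("wrist","plate","plate0"); print(tool()[:3,3]); q=o[0][0]
im=manip.snapshot("top"); print("pile",measure("top","plate",[270,238,313,272],10,im))
plan([((q[0],q[1],20),down(q[2]+np.pi/2),1)])
E
```

```text
[368.04245191 244.46594581 168.28784397]
wrist plate 0.6 [227  96 286 209] [3.65510e+02 2.72976e+02 1.65000e-01] 0.033
wrist plate 0.41 [353   0 480  66] [502.515 410.971   1.734] 0.124
[368.04978517 244.60351816 168.3846539 ]
pile (array([ 4.36990189e+02, -1.17822900e+02,  2.31284891e-01]), np.float64(0.029624050712357963))
[0.0, 0.0, -0.029, 2.83, 0.13, 14.84, 1]
  -> at [365.5 273.   20. ]
```

Request:
move_arm(
  motion=[
    [0,0,0,0.6,0,3,1],
    [0,0,-0.015,1.2,0,6,1],
    [0,0,-0.015,1.8,0.05,9,1],
    [0,0,-0.015,2.4,0.1,12,1],
    [0,0,-0.015,2.83,0.1,14.84,1],
  ],
)

```text
time_s: 10.6
tool_pos: [364.9, 273.5, 18.6]
orientation: [-3.141, 0.0, 1.722]
wrist_force: [0.8, 0.0, -0.1]
opening: 87.1
grasp_force: 0.0
```

Request:
move_arm(
  motion=[
    [0,0,0,0,0,0.8,1],
    [0,0,0,0,0,1.65,1],
    [0,0,0,0,0,1.65,1],
    [0,0,0,0,0,1.65,0],
    [0,0,0,0,0,1.65,0],
  ],
  squeeze=30,
)

```text
time_s: 11.1
tool_pos: [365.6, 273.8, 4.6]
orientation: [3.14, -0.0, 1.722]
wrist_force: [-0.2, -0.9, 0.2]
opening: 78.0
grasp_force: 0.0
```

Request:
move_arm(
  motion=[
    [0,0,0,0,0,0,0],
    [0,0,0,0,0,0,0],
    [0,0,0,0,0,0,0],
    [0,0,0,0,0,0,0],
    [0,0,0,0,0,0,0],
  ],
)

```text
time_s: 11.6
tool_pos: [365.2, 273.7, 4.1]
orientation: [3.141, 0.0, 1.723]
wrist_force: [-0.4, -2.0, 7.3]
opening: 63.8
grasp_force: 30.0
```

```bash
python3 - <<'E'
from plan import *
s=manip.sense(); print(s["tool_pos"],s["orientation"],s["opening"],s["grasp_force"])
plan([((366,273,80),down(1.72),0),((425,60,80),down(1.77),0),((436.5,-117.3,60),down(1.804),0),((436.5,-117.3,30),down(1.804),0)],vmax=38)
E
```

```text
[365.21646351 273.71716711   4.08305973] [3.14082562e+00 4.48928562e-04 1.72257137e+00] 63.770638404005 30.00002771615982
[0.001, 0.0, 0.003, -0.09, 0.07, -7.59, 0]
  -> at [366. 273.  80.]
[-0.0, 0.0, -0.025, -10.97, 1.34, 0.0, 0]
[-0.0, 0.0, -0.025, -11.0, 1.07, 0.01, 0]
  -> at [425.1  60.   80. ]
[-0.0, 0.0, -0.034, -17.6, -2.38, 2.01, 0]
  -> at [ 436.5 -117.3   60. ]
[-0.0, 0.0, -0.0, -0.0, 0.0, 3.0, 0]
  -> at [ 436.5 -117.3   30. ]
```

Request:
move_arm(
  motion=[
    [0,0,0,0,0,-1,0],
    [0,0,0,0,0,-2.5,0],
    [0,0,0,0,0,-4,0],
    [0,0,0,0,0,-6,0],
    [0,0,0.003,-0.09,0.07,-7.6,0],
  ],
)

```text
time_s: 12.1
tool_pos: [365.2, 273.2, 80.8]
orientation: [-3.142, -0.0, 1.721]
wrist_force: [0.7, 0.2, -2.4]
opening: 63.8
grasp_force: 30.0
```

Request:
move_arm(
  motion=[
    [0,0,0,-2.2,0.25,0,0],
    [0,0,-0.01,-4.4,0.5,0,0],
    [0,0,-0.015,-6.6,0.8,0,0],
    [0,0,-0.02,-8.8,1.1,0,0],
    [0,0,-0.025,-10.97,1.34,0,0],
  ],
)

```text
time_s: 12.6
tool_pos: [395.0, 165.6, 80.0]
orientation: [-3.142, 0.0, 1.745]
wrist_force: [0.4, 1.1, -2.8]
opening: 63.8
grasp_force: 30.0
```

Request:
move_arm(
  motion=[
    [0,0,0,-2.2,0.25,0,0],
    [0,0,-0.01,-4.4,0.5,0,0],
    [0,0,-0.015,-6.6,0.7,0,0],
    [0,0,-0.02,-8.8,0.9,0,0],
    [0,0,-0.025,-11,1.07,0,0],
  ],
)

```text
time_s: 13.1
tool_pos: [424.6, 59.3, 80.0]
orientation: [-3.142, 0.0, 1.77]
wrist_force: [0.2, 0.7, -1.9]
opening: 63.5
grasp_force: 30.0
```

Request:
move_arm(
  motion=[
    [0,0,0,-4,-0.5,0.4,0],
    [0,0,-0.015,-8,-1,0.8,0],
    [0,0,-0.02,-12,-1.6,1.2,0],
    [0,0,-0.03,-15.5,-2.1,1.6,0],
    [0,0,-0.034,-17.6,-2.38,2,0],
  ],
)

```text
time_s: 13.6
tool_pos: [435.8, -120.0, 59.8]
orientation: [-3.141, 0.0, 1.802]
wrist_force: [-0.3, -0.0, -2.0]
opening: 63.4
grasp_force: 30.0
```

Request:
move_arm(
  motion=[
    [0,0,0,0,0,0,0],
    [0,0,0,0,0,0.7,0],
    [0,0,0,0,0,1.5,0],
    [0,0,0,0,0,2.5,0],
    [0,0,0,0,0,2.9,0],
  ],
)

```text
time_s: 14.1
tool_pos: [435.5, -116.3, 29.4]
orientation: [-3.14, -0.001, 1.805]
wrist_force: [-0.6, -0.2, -2.6]
opening: 63.9
grasp_force: 30.0
```

```bash
python3 - <<'E'
from plan import *
manip.snapshot("wrist"); s=manip.sense(); print(s["tool_pos"],s["orientation"],s["opening"],s["grasp_force"])
plan([((436.8,-117.6,26),down(1.804),0)])
E
```

```text
[ 435.39206114 -116.3924613    29.23323975] [-3.14018343e+00 -1.26910587e-03  1.80494112e+00] 63.70008935496542 29.998282492160797
[-0.001, -0.001, 0.001, -0.15, 0.11, 0.32, 0]
  -> at [ 436.8 -117.6   26. ]
```

Request:
move_arm(
  motion=[
    [0,0,0,-0.12,0.1,0.15,0],
    [0,0,0,-0.12,0.1,0.32,0],
    [0,0,0,-0.12,0.1,0.34,0],
    [0,0,0,-0.12,0.1,0.34,1],
    [0,0,0,-0.12,0.1,0.34,1],
  ],
)

```text
time_s: 14.65
tool_pos: [437.8, -118.3, 27.6]
orientation: [3.141, 0.001, 1.804]
wrist_force: [-0.3, -0.5, 0.8]
opening: 72.7
grasp_force: 0.0
```

Request:
move_arm(
  motion=[
    [0,0,0,0,0,0,1],
    [0,0,0,0,0,0,1],
    [0,0,0,0,0,-3,1],
    [0,0,0,0,0,-7,1],
    [0,0,0,0,0,-11,1],
  ],
)

```text
time_s: 15.15
tool_pos: [437.1, -117.7, 138.4]
orientation: [-3.141, -0.001, 1.804]
wrist_force: [-0.3, -0.6, -0.4]
opening: 86.9
grasp_force: 0.0
```

```bash
cat >> plan.py <<'E'
# lying bowl pose (mouth x,y, yaw of mouth->closed); pick frame tilted th outward, d = distance of grip from the mouth
def pick(q,th,d=62,back=0):
    m=-np.array([np.cos(q[2]),np.sin(q[2]),0]); k=np.array([0,0,1.]); ct,st=np.cos(th),np.sin(th)
    z=st*m-ct*k; x=ct*m+st*k; M=R.from_matrix(np.c_[x,np.cross(z,x),z])
    return np.array([q[0],q[1],31-d*3/80])-d*m+(19-back)*z,M
# upright bowl on a peg (x,y), leaning toward horizontal direction h (yaw)
def place(p,hyaw,th,lift=0,d=62):
    h=np.array([np.cos(hyaw),np.sin(hyaw),0]); m=np.array([0,0,-1.]); ct,st=np.cos(th),np.sin(th)
    z=st*m-ct*h; x=ct*m+st*h; M=R.from_matrix(np.c_[x,np.cross(z,x),z])
    return np.array([p[0],p[1],12+d+lift])+19*z,M
E
python3 - <<'E'
from m3 import *
P,M=pick([651.8,280,3.814],.87,back=120); print(P)
plan([((460,40,200),down(1.5),1),(P+[0,0,40],M,1)])
E
```

```text
[542.90260689 193.29807058  93.80248127]
[-0.001, -0.001, 0.304, 14.82, 5.88, -6.15, 1]
  -> at [460.  40. 200.]
[-0.18, 0.409, 0.387, 7.94, 3.59, 3.31, 1]
[-0.179, 0.409, 0.387, 6.5, -0.2, 6.67, 1]
  -> at [542.9 193.2 133.8]
```

Request:
move_arm(
  motion=[
    [0,0,0.06,3,1.2,-1.5,1],
    [0,0,0.12,6,2.4,-3,1],
    [0,0,0.18,9,3.6,-4.5,1],
    [0,0,0.24,12,4.8,-5.5,1],
    [0,0,0.304,14.8,5.9,-6.15,1],
  ],
)

```text
time_s: 15.65
tool_pos: [461.0, 40.9, 199.8]
orientation: [3.14, 0.001, 1.498]
wrist_force: [0.6, -0.1, -0.0]
opening: 87.0
grasp_force: 0.0
```

Request:
move_arm(
  motion=[
    [-0.036,0.08,0.078,1.6,0.7,0.7,1],
    [-0.072,0.16,0.155,3.2,1.4,1.3,1],
    [-0.108,0.245,0.232,4.8,2.1,2,1],
    [-0.144,0.327,0.31,6.4,2.9,2.7,1],
    [-0.18,0.409,0.387,7.9,3.6,3.3,1],
  ],
)

```text
time_s: 16.15
tool_pos: [502.9, 115.8, 165.8]
orientation: [3.038, -0.436, 1.125]
wrist_force: [0.4, 1.2, 0.3]
opening: 87.3
grasp_force: 0.0
```

Request:
move_arm(
  motion=[
    [-0.036,0.08,0.078,1.3,0,1.3,1],
    [-0.072,0.16,0.155,2.6,0,2.6,1],
    [-0.108,0.245,0.232,3.9,0,4,1],
    [-0.144,0.327,0.31,5.2,-0.1,5.3,1],
    [-0.18,0.409,0.387,6.5,-0.2,6.7,1],
  ],
)

```text
time_s: 16.65
tool_pos: [540.0, 183.3, 119.9]
orientation: [3.118, -0.791, 0.749]
wrist_force: [-0.6, -0.5, -3.8]
opening: 87.3
grasp_force: 0.0
```

```bash
python3 - <<'E'
from m3 import *
manip.snapshot("wrist"); manip.snapshot("wrist")
print(tool().round(2), manip.sense()["joint_pos"].round(2))
im,_=look("wrist","bowl","bowl0"); cv2.imwrite("pics/w3.png",im)
look("top","bowl","bowl0"); P,M=pick([651.8,280,3.814],.87,back=120)
im=manip.snapshot("top"); print("pile",measure("top","plate",[270,238,313,272],22,im)); plan([(P,M,1)])
E
```

```text
[[ 5.2000e-01  6.7000e-01  5.3000e-01  5.3936e+02]
 [ 4.8000e-01 -7.4000e-01  4.7000e-01  1.8425e+02]
 [ 7.1000e-01  1.0000e-02 -7.0000e-01  1.1945e+02]
 [ 0.0000e+00  0.0000e+00  0.0000e+00  1.0000e+00]] [ 1.03  0.09 -1.19  2.3  -1.22  0.34  0.12]
wrist bowl 0.77 [ 10 107 112 211] [535.172 430.951   3.518] 0.168
wrist bowl 0.56 [224 152 289 254] [561.718 198.706   0.706] 0.17
top bowl 0.96 [ 88 160 117 199] [591.859 464.979   3.259] 0.993
top bowl 0.89 [ 88 211 117 246] [532.975 433.45    3.517] 0.114
top bowl 0.85 [220 190 250 216] [533.157  71.422   0.642] 0.451
top bowl 0.8 [156 179 189 214] [625.282 256.169   3.821] 0.106
pile (array([ 4.37681722e+02, -1.18313345e+02,  2.33373876e-01]), np.float64(0.04168428683622305))
[-0.031, 0.077, 0.053, -1.37, -0.99, 2.61, 1]
  -> at [542.9 193.3  93.8]
```

View pics/w3.png

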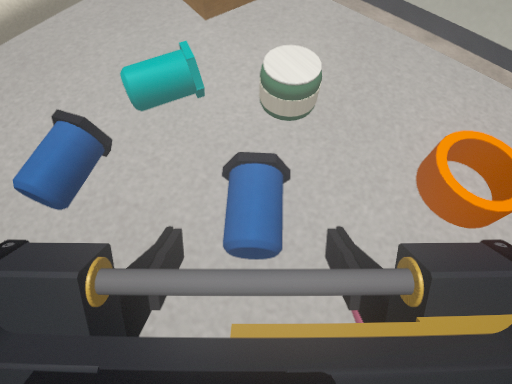

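```bash
cat > kin.py <<'E'
import numpy as np, itertools
from scipy.spatial.transform import Rotation as R
from scipy.optimize import least_squares
rz=lambda a:R.from_euler("z",a); ry=lambda a:R.from_euler("y",a)
def rots(j,s):
    A=rz(s[0]*j[0]); B=A*ry(j[1]); C=B*rz(s[1]*j[2]); D=C*ry(j[3]); E=D*rz(s[2]*j[4]); F=E*ry(j[5]); G=F*rz(s[3]*j[6]+s[4]); return A,B,C,D,E,F,G
def fk(j,s,L):
    A,B,C,D,E,F,G=rots(j,s); h,L1,a,L2,a2,L3,a3,a4=L
    p=np.array([0,0,h])+A.apply([a4,0,0])+C.apply([a,0,L1])+D.apply([a2,0,0])+E.apply([0,0,L2])+F.apply([a3,0,L3]); return p,G
E
python3 - <<'E'
from kin import *; from rig import manip
s=manip.sense()
D=[([1.27135577,.33283128,-.06470655,1.46087703,.02162596,1.34988086,-.08848953],[170.72,-600.87,221.81],[-3.14029505,8e-5,.27688]),(s["joint_pos"],s["tool_pos"],s["orientation"])]
for sg in itertools.product([1,-1],[1,-1],[1,-1],[1,-1],[0,np.pi/2,np.pi,-np.pi/2]):
    e=[(rots(j,sg)[-1].inv()*R.from_euler("xyz",o)).magnitude() for j,_,o in D]
    if max(e)<.1: print(sg,np.round(e,4))
E
```

```text
(-1, -1, -1, -1, 1.5707963267948966) [0. 0.]
```

```bash
cat > samples.py <<'E'
D=[([1.27135577,.33283128,-.06470655,1.46087703,.02162596,1.34988086,-.08848953],[170.72,-600.87,221.81])]
E
python3 - <<'E'
from kin import *; from rig import manip
import samples
s=manip.sense(); D=samples.D+[(s["joint_pos"].tolist(),s["tool_pos"].tolist())]
open("samples.py","w").write("D="+repr(D))
sg=(-1,-1,-1,-1,np.pi/2)
for act in ([0,1,3,5],[0,1,2,3,5],[0,1,2,3,4,5],[0,1,3,5,6],[0,1,3,5,7]):
    def f(v):
        L=np.zeros(8); L[act]=v; return np.r_[np.concatenate([fk(j,sg,L)[0]-p for j,p in D]),(L-[350,400,0,400,0,300,0,0])*1e-3]
    r=least_squares(f,np.array([350,400,0,400,0,300,0,0.])[act]); print(act,r.x.round(1),np.linalg.norm(r.fun[:6]).round(2))
E
```

```text
[0, 1, 3, 5] [158.9 513.4 473.7 319.3] 47.8
[0, 1, 2, 3, 5] [202.2 441.1  34.5 462.2 286.5] 46.98
[0, 1, 2, 3, 4, 5] [-1564.5  2017.   -475.6   315.4  -488.    681.5] 0.14
[0, 1, 3, 5, 6] [207.6 467.1 464.5 327.7 -20.5] 45.63
[0, 1, 3, 5, 7] [230.7 445.3 465.3 330.4  25.9] 44.27
```

```bash
cat > smp.py <<'E'
from rig import manip
import samples, numpy as np
def add():
    s=manip.sense(); samples.D.append((s["joint_pos"].tolist(),s["tool_pos"].tolist())); open("samples.py","w").write("D="+repr(samples.D)); print("J",s["joint_pos"].round(2),s["tool_pos"].round(1))
E
python3 - <<'E'
from plan import *
plan([((560,200,220),down(1.3),1)],wmax=.12)
E
```

```text
[0.121, -0.383, -0.266, 4.41, -0.06, -2.51, 1]
[0.121, -0.382, -0.266, 3.07, 0.55, -4.0, 1]
  -> at [560.  200.1 220. ]
```

Request:
move_arm(
  motion=[
    [0.024,-0.077,-0.053,0.9,0,-0.5,1],
    [0.048,-0.153,-0.106,1.8,0,-1,1],
    [0.072,-0.23,-0.16,2.7,0,-1.5,1],
    [0.097,-0.306,-0.213,3.6,0,-2,1],
    [0.121,-0.383,-0.266,4.4,0,-2.5,1],
  ],
)

```text
time_s: 17.5
tool_pos: [551.0, 188.4, 170.5]
orientation: [3.068, -0.392, 1.042]
wrist_force: [-0.2, 2.1, -0.5]
opening: 87.0
grasp_force: 0.0
```

```bash
python3 -c "
import smp; smp.add()"
```

```text
J [ 0.65  0.15 -0.98  1.92 -0.11  0.8  -0.78] [551.  188.4 170.5]
```

Request:
move_arm(
  motion=[
    [0.024,-0.077,-0.053,0.6,0.1,-0.8,1],
    [0.048,-0.153,-0.106,1.2,0.2,-1.6,1],
    [0.072,-0.23,-0.16,1.8,0.3,-2.4,1],
    [0.097,-0.306,-0.213,2.4,0.4,-3.2,1],
    [0.121,-0.383,-0.266,3.1,0.55,-4,1],
  ],
)

```text
time_s: 18.0
tool_pos: [560.1, 199.6, 220.4]
orientation: [3.14, -0.001, 1.298]
wrist_force: [-0.4, -0.2, -0.0]
opening: 87.1
grasp_force: 0.0
```

```bash
cat > fitk.py <<'E'
from kin import *
import samples
sg=(-1,-1,-1,-1,np.pi/2)
L0=np.array([350,400,0,400,0,300,0,0.])
def f(L): return np.r_[np.concatenate([fk(j,sg,L)[0]-np.array(p) for j,p in samples.D]),(L-L0)*3e-3]
r=least_squares(f,L0); L=r.x
if __name__=="__main__": print(L.round(1),np.abs(r.fun[:-8]).max().round(2),len(samples.D))
E
python3 - <<'E'
import smp; smp.add()
import runpy; runpy.run_path("fitk.py",run_name="__main__")
from plan import *
plan([((660,100,250),down(1.7),1)],wmax=.12)
E
```

```text
J [ 0.29  0.4  -0.91  1.51  0.32  1.38 -0.92] [560.1 199.6 220.4]
[227.4 466.7 -29.6 473.8  -5.7 358.2   2.8  38.5] 39.9 4
[0.001, -0.001, -0.402, -6.9, 12.31, -2.96, 1]
  -> at [660.1 100.  250. ]
```

Request:
move_arm(
  motion=[
    [0,0,-0.08,-1.4,2.4,-0.6,1],
    [0,0,-0.16,-2.8,4.9,-1.2,1],
    [0,0,-0.24,-4.2,7.3,-1.8,1],
    [0,0,-0.32,-5.6,9.8,-2.4,1],
    [0,0,-0.402,-6.9,12.3,-3,1],
  ],
)

```text
time_s: 18.5
tool_pos: [660.1, 99.3, 249.3]
orientation: [3.139, -0.002, 1.702]
wrist_force: [0.1, 0.4, -0.2]
opening: 86.8
grasp_force: 0.0
```

```bash
cat > fitk.py <<'E'
from kin import *
import samples
sg=(-1,-1,-1,-1,np.pi/2)
# linear: base vector + vectors fixed in frames A..G ; ridge toward a plain arm
def cols(j):
    f=rots(j,sg); return np.hstack([np.eye(3)]+[f[i].as_matrix() for i in (0,2,3,4,5)])  # 18 unknowns
prior=np.zeros(18); prior[2]=300; prior[8]=430; prior[14]=440; prior[17]=330
w=np.full(18,.02); 
for i in (2,8,14,17): w[i]=.002
w[:2]=.2
A=np.vstack([cols(j) for j,_ in samples.D]+[np.diag(w)]); b=np.r_[np.concatenate([p for _,p in samples.D]),w*prior]
x=np.linalg.lstsq(A,b,rcond=None)[0]
def FK(j): return cols(j)@x, rots(j,sg)[-1]
if __name__=="__main__": print(x.reshape(6,3).round(1),np.abs(A@x-b)[:-18].max().round(2),len(samples.D))
E
python3 - <<'E'
import smp; smp.add()
import runpy; runpy.run_path("fitk.py",run_name="__main__")
E
```

```text
J [ 0.37  0.56 -0.91  1.26  0.43  1.51 -0.35] [660.1  99.3 249.3]
[[-2.000e-01 -1.000e-01  2.587e+02]
 [ 1.000e-01 -2.140e+01 -4.000e-01]
 [-1.000e-01 -1.170e+01  4.487e+02]
 [ 0.000e+00 -1.170e+01  5.000e-01]
 [ 0.000e+00 -2.000e-01  4.894e+02]
 [-0.000e+00 -2.000e-01  3.520e+02]] 0.02 5
```

```bash
cat > ik.py <<'E'
from fitk import *
from scipy.optimize import least_squares
lo=np.array([-2.6,-.5,-1.47,.16,-1.27,.06,-2.6]); hi=np.array([2.6,2.12,1.34,2.42,4.41,2.06,2.6])
def err(j,P,M):
    p,G=FK(j); return np.r_[(p-P)/100,(G.inv()*M).as_rotvec()]
def ik(P,M,j0,reg=1e-3):
    r=least_squares(lambda j:np.r_[err(j,P,M),reg*(j-j0)],np.clip(j0,lo+.01,hi-.01),bounds=(lo,hi)); return r.x,np.linalg.norm(err(r.x,P,M))
def margin(j): return np.minimum(j-lo,hi-j).min()
def best(P,M,n=12,seed=0):
    g=np.random.default_rng(seed); out=(-1,None)
    for _ in range(n):
        j,e=ik(P,M,g.uniform(lo,hi))
        if e<.01 and margin(j)>out[0]: out=(margin(j),j)
    return out
def follow(j,P0,M0,P1,M1,n=12):
    rv=(M0.inv()*M1).as_rotvec(); mm=9; E=0
    for i in range(1,n+1):
        j,e=ik(P0+(P1-P0)*i/n,M0*R.from_rotvec(rv*i/n),j,.05); mm=min(mm,margin(j)); E=max(E,e)
    return j,mm,E
E
python3 - <<'E'
from ik import *; from plan import pick,place
A=[625.3,256.2,3.821]; B=[533,433.4,3.515]; p0=(594.7,-104.4); p1=(556.4,-201.8)
for th in (40,50,60,70):
    t=np.radians(th)
    for n,q in(("A",A),("B",B)):
        for back in (0,80):
            m,j=best(*pick(q,t,back=back)); print(n,th,back,round(m,2),None if j is None else j.round(2))
for th in (50,60,70):
    t=np.radians(th)
    for h in range(-180,180,45):
        m,j=best(*place(p0,np.radians(h),t)); print("peg0",th,h,round(m,2),None if j is None else j.round(2))
E
```

```text
A 40 0 0.08 [ 0.73  0.63 -1.15  2.18  1.57  0.23 -2.52]
A 40 80 0.13 [ 0.21  0.12 -0.47  2.29 -1.13  0.24 -0.09]
B 40 0 0.0 [-1.69  0.44  0.78  2.23  1.47  0.11  2.6 ]
B 40 80 0.0 [-2.26  0.36  1.34  2.32  0.38  0.17 -2.6 ]
A 50 0 0.14 [ 0.31  0.43 -0.6   2.28  3.67  0.33  1.53]
A 50 80 0.03 [ 0.71  0.24 -0.91  2.39  4.12  0.28  1.08]
B 50 0 0.13 [-1.25  0.38  0.22  2.29  2.05  0.5   2.07]
B 50 80 0.05 [-0.7   0.19 -0.46  2.37  1.76  0.65  2.41]
A 60 0 0.08 [ 0.34  0.53 -0.58  2.34  3.62  0.61  1.68]
A 60 80 -1 None
B 60 0 0.13 [-0.12  0.78 -1.01  2.29  2.31  1.2   2.36]
B 60 80 0.0 [ 0.02  0.79 -1.28  2.42  2.2   1.35  2.43]
A 70 0 0.07 [ 0.34  0.68 -0.52  2.35  3.67  0.9   1.76]
A 70 80 -1 None
B 70 0 0.11 [-0.23  0.89 -0.9   2.31  2.52  1.44  2.23]
B 70 80 -1 None
peg0 50 -180 0.0 [ 0.92  0.25 -0.8   2.23  0.96  0.06  0.83]
peg0 50 -135 0.0 [ 1.53  1.07 -1.47  1.93  0.68  0.72  2.28]
peg0 50 -90 0.34 [ 0.06  0.72  0.52  1.55 -0.92  1.48 -2.26]
peg0 50 -45 0.33 [ 0.46  0.91 -0.34  1.12 -0.12  1.73 -2.17]
peg0 50 0 0.19 [ 0.1   0.95 -0.06  1.03  0.09  1.87 -1.53]
peg0 50 45 0.52 [-0
[... 426 characters left out ...]
0.87  0.54  1.23 -0.28  1.66 -1.28]
peg0 60 45 0.65 [-0.51  0.79  0.65  1.43 -0.06  1.41 -0.69]
peg0 60 90 0.71 [ 0.39  0.59 -0.73  1.71  0.93  1.31 -0.69]
peg0 60 135 0.4 [ 0.71  0.42 -0.93  2.02  1.1   0.85 -0.11]
peg0 70 -180 0.44 [ 0.51  0.28 -0.43  1.98  0.14  0.56  1.58]
peg0 70 -135 0.0 [ 1.31  0.97 -1.47  1.82  0.85  1.03  2.  ]
peg0 70 -90 0.27 [-0.37  0.69  0.9   1.66 -0.87  1.33 -2.33]
peg0 70 -45 0.61 [-0.22  0.72  0.62  1.45 -0.55  1.45 -1.84]
peg0 70 0 0.61 [-0.23  0.72  0.47  1.39 -0.24  1.45 -1.3 ]
peg0 70 45 0.78 [-0.27  0.61  0.33  1.52  0.07  1.28 -0.78]
peg0 70 90 0.71 [ 0.39  0.51 -0.6   1.71  0.69  1.16 -0.5 ]
peg0 70 135 0.51 [ 0.63  0.4  -0.78  1.91  0.75  0.84  0.22]
```

```bash
python3 - <<'E'
from ik import *; from plan import pick,place,down
import smp
for n,g in(("A",(577,217)),("B",(475,411))):
  for th in (50,65):
    t=np.radians(th)
    for psi in range(-180,180,30):
        y=np.radians(psi); q=[g[0]+62*np.cos(y),g[1]+62*np.sin(y),y+np.pi]
        r=[best(*pick(q,t,back=b),n=8) for b in (0,80)]
        if min(r[0][0],r[1][0])>.15: print(n,th,psi,[(round(m,2),j.round(2)) for m,j in r])
for n,g,y in(("A",(589,228),.68),("B",(486,415),.373)):
    for yy in(y,y+np.pi): m,j=best(np.array([*g,10.]),down(yy)); print("vert",n,round(yy,2),round(m,2),j)
E
```

```text
A 50 -90 [(np.float64(0.21), array([-1.04,  0.96,  0.47,  1.33,  0.29,  1.49,  2.39])), (np.float64(0.2), array([-1.06,  0.96,  0.45,  1.18,  0.28,  1.64,  2.4 ]))]
A 50 90 [(np.float64(0.45), array([ 0.34,  0.68, -0.44,  1.8 , -0.82,  0.89,  0.58])), (np.float64(0.47), array([ 0.38,  0.59, -0.36,  1.78, -0.8 ,  1.05,  0.58]))]
A 50 120 [(np.float64(0.73), array([ 0.19,  0.86, -0.36,  1.43, -0.53,  1.33,  0.66])), (np.float64(0.58), array([ 0.21,  0.84, -0.3 ,  1.32, -0.53,  1.48,  0.66]))]
A 50 150 [(np.float64(0.35), array([-0.02,  1.03, -0.28,  1.08, -0.33,  1.71,  0.87])), (np.float64(0.16), array([-0.04,  1.08, -0.18,  0.85, -0.38,  1.9 ,  0.87]))]
A 65 -90 [(np.float64(0.25), array([-1.06,  1.13,  0.47,  1.2 ,  0.39,  1.67,  2.35])), (np.float64(0.22), array([-1.06,  1.16,  0.43,  1.01,  0.39,  1.84,  2.38]))]
A 65 -60 [(np.float64(0.25), array([-1.28,  0.92,  0.49,  1.65,  0.69,  1.23,  2.35])), (np.float64(0.23), array([-1.35,  0.9 ,  0.47,  1.58,  0.64,  1.36,  2.37]))]
A 65 -30 [(np.float64(0.35), array([-1.4 ,  0.74,  0.5 ,  2.07,  1.24,  0.86,  2.09])), (np.float64(0.32),
[... 1590 characters left out ...]
0.95, -0.58,  1.59, -0.71,  1.12,  0.67])), (np.float64(0.57), array([ 0.18,  0.91, -0.52,  1.53, -0.7 ,  1.27,  0.66]))]
B 65 150 [(np.float64(0.43), array([-0.15,  1.12, -0.44,  1.14, -0.51,  1.63,  0.71])), (np.float64(0.26), array([-0.16,  1.16, -0.35,  0.95, -0.54,  1.8 ,  0.69]))]
vert A 0.68 0.8 [ 0.03219233  0.62735544 -0.62866007  1.61886329  0.41389717  1.03196757
 -1.61231259]
vert A 3.82 0.78 [-0.36051921  0.54001755 -0.10425363  1.64212562  0.06523673  0.96284584
  1.76347255]
vert B 0.37 0.77 [-1.19200541  0.61238772  0.5529589   1.64967215 -0.37051145  0.98589836
 -1.71087001]
vert B 3.51 0.8 [-0.70139005  0.55349118 -0.09959773  1.62069132  0.06338619  0.9705664
  1.12176436]
```

```bash
python3 - <<'E'
s=open("plan.py").read()
s=s.replace('m=-np.array([np.cos(q[2]),np.sin(q[2]),0]); k=np.array([0,0,1.]); ct','e=3/80; v=-np.array([np.cos(q[2]),np.sin(q[2]),0]); k0=np.array([0,0,1.]); m=np.cos(e)*v+np.sin(e)*k0; k=np.cos(e)*k0-np.sin(e)*v; ct')
s=s.replace("np.array([q[0],q[1],31-d*3/80])-d*m","np.array([q[0],q[1],31])-d*m")
open("plan.py","w").write(s)
E
python3 - <<'E'
from m3 import *
manip.snapshot("top"); look("top","bowl","bowl0")
plan([((586.4,224.8,130),down(.679),1),((586.4,224.8,12),down(.679),1)],vmax=35,wmax=.12)
E
```

```text
top bowl 0.92 [ 88 212 118 247] [533.104 432.719   3.51 ] 0.113
top bowl 0.85 [ 87 159 119 196] [602.038 452.661   3.488] 0.993
top bowl 0.65 [155 180 190 213] [623.711 256.419   3.824] 0.108
[-0.0, -0.002, 0.509, 6.69, -2.89, 5.95, 1]
[-0.0, -0.002, 0.509, 4.44, -5.79, 5.93, 1]
  -> at [586.4 224.8 130. ]
[-0.0, -0.0, -0.0, 0.0, 0.01, 11.8, 1]
  -> at [586.4 224.8  12. ]
```

Request:
move_arm(
  motion=[
    [0,0,0.1,1.3,-0.6,1.2,1],
    [0,0,0.2,2.6,-1.2,2.4,1],
    [0,0,0.3,3.9,-1.7,3.6,1],
    [0,0,0.4,5.2,-2.3,4.8,1],
    [0,0,0.509,6.7,-2.9,5.95,1],
  ],
)

```text
time_s: 19.15
tool_pos: [620.8, 165.0, 189.0]
orientation: [-3.141, -0.005, 1.187]
wrist_force: [-0.4, -0.6, 0.2]
opening: 86.7
grasp_force: 0.0
```

Request:
move_arm(
  motion=[
    [0,0,0.1,0.9,-1.2,1.2,1],
    [0,0,0.2,1.8,-2.4,2.4,1],
    [0,0,0.3,2.7,-3.5,3.6,1],
    [0,0,0.4,3.6,-4.6,4.8,1],
    [0,0,0.509,4.44,-5.8,5.95,1],
  ],
)

```text
time_s: 19.65
tool_pos: [583.4, 228.3, 130.1]
orientation: [-3.139, -0.004, 0.678]
wrist_force: [0.6, 0.6, 0.1]
opening: 86.9
grasp_force: 0.0
```

Request:
move_arm(
  motion=[
    [0,0,0,0,0,0,1],
    [0,0,0,0,0,2,1],
    [0,0,0,0,0,4,1],
    [0,0,0,0,0,6,1],
    [0,0,0,0,0,6,1],
  ],
)

```text
time_s: 20.15
tool_pos: [583.3, 226.7, 68.1]
orientation: [-3.137, -0.001, 0.685]
wrist_force: [-0.5, -0.2, -0.4]
opening: 87.1
grasp_force: 0.0
```

```bash
python3 - <<'E'
from m3 import *
im,_=look("wrist","bowl","bowl0"); import smp; smp.add(); print(tool()[:3,3])
cv2.imwrite("pics/w4.png",im)
plan([((586.4,224.8,12),down(.679),1)])
E
```

```text
wrist bowl 0.87 [205 142 308 268] [603.907 239.445   3.797] 0.174
wrist bowl 0.81 [  0  90  25 220] [4.57965e+02 4.04920e+02 4.46000e-01] 0.523
J [ 0.11  0.57 -0.73  1.59  0.4   1.13 -1.6 ] [584.6 228.   70.8]
[584.62167236 227.9530627   70.84084359]
[-0.005, -0.005, 0.006, -0.09, 0.38, 5.88, 1]
  -> at [586.4 224.8  12. ]
```

View pics/w4.png

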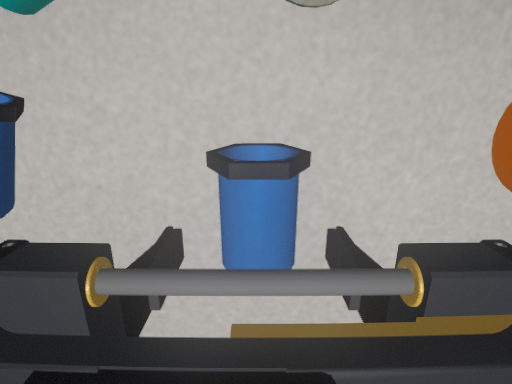

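Request:
move_arm(
  motion=[
    [0,0,0,0,0.35,1.5,1],
    [0,0,0,0,0.35,3,1],
    [0,0,0,0,0.35,4.5,1],
    [0,0,0,0,0.35,5.8,1],
    [0,0,0,0,0.35,5.8,1],
  ],
)

```text
time_s: 20.75
tool_pos: [584.8, 225.5, 9.0]
orientation: [-3.134, -0.001, 0.684]
wrist_force: [-0.0, -0.4, -0.3]
opening: 86.9
grasp_force: 0.0
```

Request:
move_arm(
  motion=[
    [0,0,0,0,0,0,0],
    [0,0,0,0,0,0,0],
    [0,0,0,0,0,0,0],
    [0,0,0,0,0,0,0],
    [0,0,0,0,0,0,0],
  ],
  squeeze=20,
)

```text
time_s: 21.25
tool_pos: [586.6, 226.1, 12.0]
orientation: [-3.136, -0.005, 0.683]
wrist_force: [0.0, -0.4, 2.4]
opening: 56.1
grasp_force: 20.0
```

Request:
move_arm(
  motion=[
    [0,0,0,0,0,0,0],
    [0,0,0,0,0,-0.7,0],
    [0,0,0,0,0,-1.4,0],
    [0,0,0,0,0,-2,0],
    [0,0,0,0,0,-2,0],
  ],
)

```text
time_s: 21.75
tool_pos: [587.0, 226.2, 32.9]
orientation: [-3.136, -0.006, 0.684]
wrist_force: [0.8, 0.1, -0.7]
opening: 56.2
grasp_force: 20.0
```

Request:
move_arm(
  motion=[
    [0,0,-0.12,0,0,0,0],
    [0,0,-0.24,0,0,0,0],
    [0,0,-0.36,0,0,0,0],
    [0,0,-0.48,0,0,0,0],
    [0,0,-0.6,0,0,0,0],
  ],
)

```text
time_s: 22.25
tool_pos: [586.3, 225.8, 31.5]
orientation: [-3.139, -0.007, 1.289]
wrist_force: [-0.4, -0.1, -1.3]
opening: 56.6
grasp_force: 20.0
```

Request:
move_arm(
  motion=[
    [0,0,-0.12,0,0,0,0],
    [0,0,-0.24,0,0,0,0],
    [0,0,-0.36,0,0,0,0],
    [0,0,-0.48,0,0,0,0],
    [0,0,-0.6,0,0,0,0],
  ],
)

```text
time_s: 22.75
tool_pos: [586.3, 225.8, 31.5]
orientation: [3.139, -0.007, 1.888]
wrist_force: [0.1, -0.0, -1.2]
opening: 56.7
grasp_force: 20.0
```

Request:
move_arm(
  motion=[
    [0,0,-0.11,0,0,0,0],
    [0,0,-0.216,0,0,0,0],
    [0,0,-0.216,0,0,0,0],
    [0,0,-0.216,0,0,0.8,0],
    [0,0,-0.216,0,0,1.6,0],
  ],
)

```text
time_s: 23.25
tool_pos: [586.4, 225.9, 15.0]
orientation: [3.138, -0.006, 2.097]
wrist_force: [-0.7, -0.6, -1.5]
opening: 56.3
grasp_force: 20.0
```

```bash
python3 - <<'E'
from plan import *; import smp; smp.add(); manip.snapshot("wrist")
s=manip.sense(); print(s["tool_pos"],s["orientation"],s["wrist_force"])
plan([((586.6,226,12),down(2.1),0)])
E
```

```text
J [ 0.25  0.74 -0.95  1.62  0.65  1.13 -0.34] [586.4 225.9  15. ]
[585.58966418 225.45044445  13.39877717] [ 3.13977248 -0.00637092  2.09766993] [-1.70292584 -0.09341217 -2.34673311]
[0.002, -0.006, -0.002, -0.0, 0.11, 0.14, 0]
  -> at [586.5 226.   12. ]
```

Request:
move_arm(
  motion=[
    [0,0,0,0,0,0.15,0],
    [0,0,0,0,0,0.15,0],
    [0,0,0,0,0,0.15,1],
    [0,0,0,0,0,0.15,1],
    [0,0,0,0,0,0.15,1],
  ],
)

```text
time_s: 23.8
tool_pos: [586.5, 226.2, 14.5]
orientation: [3.137, -0.006, 2.1]
wrist_force: [1.0, -0.3, 0.8]
opening: 73.1
grasp_force: 0.0
```

```bash
python3 - <<'E'
from m3 import *
from ik import ik,margin
manip.snapshot("top"); print(manip.sense()["opening"],tool()[:3,3])
q=[561.8,267.9,2.098+np.pi]; t=.95
P,M=pick(q,t,d=60); Pu=P+[0,0,0]
j=manip.sense()["joint_pos"]; j2,e=ik(P,M,j,.05); print(j2.round(2),e,margin(j2))
plan([(P,M,1)],wmax=.11)
E
```

```text
76.58707574884568 [586.5188423  226.15408135  14.42080332]
[ 0.63  1.33 -1.21  1.31  0.22  1.37  0.19] 0.0030134711003002843 0.2569435369849671
[0.002, 0.491, 0.002, 0.22, -0.02, -0.19, 1]
[0.001, 0.49, 0.001, 0.29, -0.01, -0.07, 1]
  -> at [584.  229.8  18.3]
```

Request:
move_arm(
  motion=[
    [0,0.1,0,0,0,0,1],
    [0,0.2,0,0.1,0,-0.1,1],
    [0,0.3,0,0.15,0,-0.1,1],
    [0,0.4,0,0.2,0,-0.15,1],
    [0,0.491,0,0.22,0,-0.2,1],
  ],
)

```text
time_s: 24.35
tool_pos: [586.0, 227.2, 16.6]
orientation: [3.136, -0.501, 2.101]
wrist_force: [0.1, 0.9, 0.3]
opening: 86.9
grasp_force: 0.0
```

Request:
move_arm(
  motion=[
    [0,0.1,0,0,0,0,1],
    [0,0.2,0,0.1,0,0,1],
    [0,0.3,0,0.2,0,-0.05,1],
    [0,0.4,0,0.25,0,-0.05,1],
    [0,0.49,0,0.29,0,-0.07,1],
  ],
)

```text
time_s: 24.85
tool_pos: [584.9, 228.9, 18.0]
orientation: [3.134, -0.991, 2.104]
wrist_force: [0.3, -0.8, 1.0]
opening: 87.4
grasp_force: 0.0
```

```bash
python3 - <<'E'
from m3 import *
im=manip.snapshot("wrist"); manip.snapshot("top"); s=manip.sense(); print(s["tool_pos"],s["joint_pos"].round(2),s["wrist_force"])
q=[561.8,267.9,2.098+np.pi]
P,M=pick(q,.95,d=60); plan([(P,M,1)])
import smp; smp.add()
cv2.imwrite("pics/w5.png",im); look("top","bowl","bowl0")
E
```

```text
[584.12939602 229.54586026  17.79978242] [ 0.62  1.31 -1.17  1.31  0.17  1.37  0.23] [ 0.6637534  -0.56387996  1.20727415]
[0.002, -0.008, 0.001, 0.06, -0.0, -0.0, 1]
  -> at [584.  229.8  18.3]
J [ 0.62  1.31 -1.17  1.31  0.17  1.37  0.23] [584.1 229.5  17.8]
top bowl 0.8 [ 91 211 118 250] [532.433 432.596   3.509] 0.113
top bowl 0.78 [218 189 250 219] [631.055  83.196   6.908] 0.758
top bowl 0.59 [155 184 189 214] [562.358 266.972   5.261] 0.107
top bowl 0.57 [ 86 160 116 200] [642.23  443.759   3.021] 0.993
top bowl 0.33 [397 239 410 252] [ 472.435 -387.925    3.157] 0.986
```

View pics/w5.png

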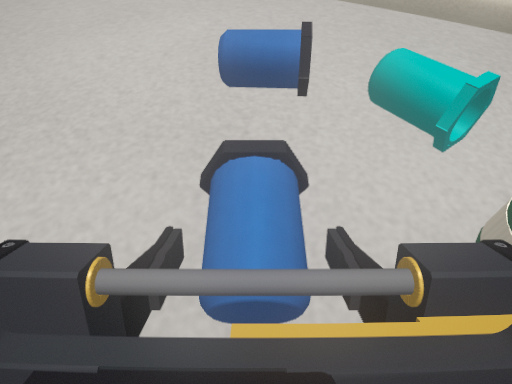

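Request:
move_arm(
  motion=[
    [0,0,0,0,0,0,0],
    [0,0,0,0,0,0,0],
    [0,0,0,0,0,0,0],
    [0,0,0,0,0,0,0],
    [0,0,0,0,0,0,0],
  ],
  squeeze=25,
)

```text
time_s: 25.55
tool_pos: [584.1, 229.8, 18.2]
orientation: [3.135, -0.987, 2.106]
wrist_force: [-0.1, 0.6, 0.1]
opening: 56.3
grasp_force: 25.0
```

```bash
python3 - <<'E'
from ik import *; from plan import *
s=manip.sense(); print(s["opening"],s["tool_pos"],s["wrist_force"])
T=tool(); j0=s["joint_pos"]; P0=T[:3,3]; M0=R.from_matrix(T[:3,:3]); P1=P0+[0,0,130]
j1,m1,e1=follow(j0,P0,M0,P1,M0,6); print("lift",j1.round(2),m1,e1)
for h in (60,75,90,105,120,140):
    P2,M2=place((556.4,-201.8),np.radians(h),.95,lift=85,d=60)
    Pm=np.array([560,120,P2[2]+40])
    j2,m2,e2=follow(j1,P1,M0,Pm,M2); j3,m3,e3=follow(j2,Pm,M2,P2,M2); P4,_=place((556.4,-201.8),np.radians(h),.95,0,60); j4,m4,e4=follow(j3,P2,M2,P4,M2,6)
    print(h,np.round([m2,m3,m4,e2,e3,e4],3),j4.round(2))
E
```

```text
56.32031611735181 [584.14550585 229.84347169  18.24932328] [-0.13062301  0.62486053  0.0667204 ]
lift [ 0.65  1.16 -1.27  1.29  0.09  1.47  0.12] 0.20448280429987586 7.03783001377593e-05
60 [0.133 0.16  0.46  0.001 0.    0.   ] [ 0.42  0.69 -0.6   1.56  0.84  1.51 -0.95]
75 [0.208 0.239 0.591 0.001 0.    0.   ] [ 0.45  0.61 -0.64  1.7   0.93  1.39 -0.81]
90 [0.221 0.34  0.588 0.001 0.    0.   ] [ 0.51  0.53 -0.69  1.83  1.03  1.25 -0.67]
105 [0.216 0.466 0.461 0.001 0.    0.   ] [ 0.59  0.45 -0.75  1.96  1.11  1.08 -0.52]
120 [0.212 0.409 0.351 0.001 0.001 0.   ] [ 0.7   0.37 -0.8   2.07  1.19  0.88 -0.34]
140 [0.205 0.267 0.244 0.001 0.001 0.001] [ 0.89  0.28 -0.86  2.18  1.24  0.58 -0.04]
```

```bash
python3 - <<'E'
from plan import *
h=np.radians(95); T=tool(); M0=R.from_matrix(T[:3,:3]); P0=T[:3,3]
P2,M2=place((556.4,-201.8),h,.95,lift=85,d=60)
plan([(P0+[0,0,130],M0,0),((560,120,180),M2,0),(P2,M2,0)],vmax=36,wmax=.115)
E
```

```text
[0.0, -0.0, 0.0, 10.85, 0.05, -7.17, 0]
  -> at [584.1 229.8 148.3]
[-0.028, -0.527, 0.162, -0.63, -2.54, -2.89, 0]
[-0.029, -0.526, 0.162, -2.38, -2.21, -2.14, 0]
[-0.029, -0.527, 0.161, -3.45, -1.69, -0.62, 0]
  -> at [560. 120. 180.]
[0.0, 0.0, 0.0, -12.36, -1.59, 11.2, 0]
[0.0, 0.0, 0.0, -12.35, -1.59, 11.2, 0]
  -> at [ 557.3 -212.8  141.6]
```

Request:
move_arm(
  motion=[
    [0,0,0,1,0,-0.7,0],
    [0,0,0,3.3,0,-2.2,0],
    [0,0,0,5.8,0,-3.9,0],
    [0,0,0,8.3,0,-5.5,0],
    [0,0,0,10.85,0.05,-7.2,0],
  ],
)

```text
time_s: 26.05
tool_pos: [584.0, 229.6, 150.2]
orientation: [3.135, -0.987, 2.106]
wrist_force: [1.2, 1.0, -1.0]
opening: 56.4
grasp_force: 25.0
```

Request:
move_arm(
  motion=[
    [-0.006,-0.105,0.032,-0.1,-0.5,-0.6,0],
    [-0.011,-0.21,0.065,-0.2,-1,-1.2,0],
    [-0.017,-0.316,0.097,-0.4,-1.5,-1.7,0],
    [-0.022,-0.42,0.13,-0.5,-2,-2.3,0],
    [-0.028,-0.527,0.162,-0.63,-2.54,-2.89,0],
  ],
)

```text
time_s: 26.55
tool_pos: [576.1, 192.5, 160.1]
orientation: [-3.052, -0.447, 1.92]
wrist_force: [-0.1, -0.0, -0.8]
opening: 56.6
grasp_force: 25.0
```

Request:
move_arm(
  motion=[
    [-0.006,-0.105,0.032,-0.5,-0.4,-0.4,0],
    [-0.011,-0.21,0.065,-1,-0.9,-0.8,0],
    [-0.017,-0.316,0.097,-1.4,-1.3,-1.3,0],
    [-0.022,-0.42,0.13,-1.9,-1.8,-1.7,0],
    [-0.029,-0.526,0.162,-2.38,-2.2,-2.14,0],
  ],
)

```text
time_s: 27.05
tool_pos: [567.9, 156.6, 171.0]
orientation: [-3.061, 0.091, 1.804]
wrist_force: [-0.3, -0.6, -1.6]
opening: 56.0
grasp_force: 25.0
```

Request:
move_arm(
  motion=[
    [-0.006,-0.105,0.032,-0.7,-0.3,-0.1,0],
    [-0.011,-0.21,0.065,-1.4,-0.7,-0.2,0],
    [-0.017,-0.316,0.097,-2.1,-1,-0.4,0],
    [-0.022,-0.42,0.13,-2.8,-1.4,-0.5,0],
    [-0.029,-0.527,0.161,-3.45,-1.7,-0.6,0],
  ],
)

```text
time_s: 27.55
tool_pos: [559.7, 120.4, 181.2]
orientation: [3.138, 0.624, 1.656]
wrist_force: [-0.3, -0.1, -2.2]
opening: 55.7
grasp_force: 25.0
```

```bash
python3 - <<'E'
from plan import *; import smp; manip.snapshot("wrist"); smp.add(); s=manip.sense(); print(s["opening"],s["grasp_force"])
h=np.radians(95); P2,M2=place((556.4,-201.8),h,.95,lift=85,d=60)
plan([(P2,M2,0)],vmax=36,wmax=.115)
E
```

```text
J [ 0.01  0.57 -0.85  1.54  0.86  1.71 -0.87] [558.  121.7 179.6]
55.96420386059442 25.001022053766064
[0.001, 0.004, 0.001, -12.34, -1.54, 11.35, 0]
[0.002, 0.005, 0.001, -12.39, -1.53, 11.3, 0]
  -> at [ 557.3 -212.8  141.5]
```

Request:
move_arm(
  motion=[
    [0,0,0,-2.4,-0.3,2.2,0],
    [0,0,0,-4.9,-0.6,4.5,0],
    [0,0,0,-7.4,-0.9,6.8,0],
    [0,0,0,-9.9,-1.2,9,0],
    [0,0.004,0,-12.34,-1.54,11.3,0],
  ],
)

```text
time_s: 28.1
tool_pos: [559.0, -47.8, 159.9]
orientation: [3.141, 0.614, 1.658]
wrist_force: [0.3, 0.4, -2.0]
opening: 56.1
grasp_force: 25.0
```

Request:
move_arm(
  motion=[
    [0,0,0,-3,-0.4,2.7,0],
    [0,0,0,-6,-0.8,5.5,0],
    [0,0,0,-9,-1.1,8.2,0],
    [0,0,0,-11.2,-1.4,10.2,0],
    [0,0.005,0,-12.39,-1.53,11.3,0],
  ],
)

```text
time_s: 28.6
tool_pos: [557.6, -216.8, 139.2]
orientation: [-3.141, 0.611, 1.655]
wrist_force: [0.1, 0.5, -1.2]
opening: 56.6
grasp_force: 25.0
```

```bash
python3 - <<'E'
from plan import *; import smp; manip.snapshot("wrist"); im=manip.snapshot("scene"); smp.add(); s=manip.sense(); print(s["opening"],s["orientation"])
t=manip.snapshot("top")
cv2.imwrite("pics/s2.png",np.hstack([cv2.resize(im[200:310,90:290],(440,242)),cv2.resize(t[165:265,240:400],(360,225))[:225].copy() if 0 else cv2.resize(t[155:265,240:400],(352,242))]))
h=np.radians(95); P2,M2=place((556.4,-201.8),h,.95,lift=0,d=60)
plan([(P2,M2,0)],vmax=100,wmax=.115)
E
```

```text
J [ 0.57  0.38 -0.74  1.82  0.92  1.26 -0.46] [ 557.8 -216.3  139.2]
56.2226987565226 [-3.14147676  0.61098672  1.65465223]
[-0.0, -0.01, -0.001, 4.86, -0.1, 6.7, 0]
  -> at [ 557.4 -212.8   56.6]
```

View pics/s2.png

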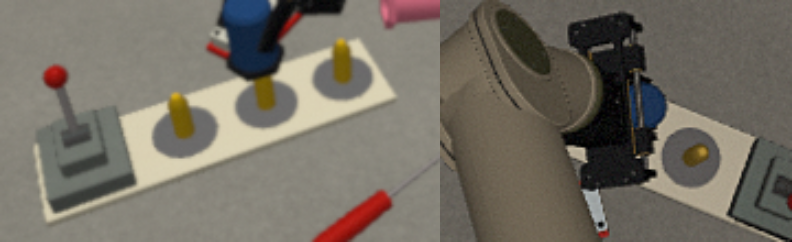

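Request:
move_arm(
  motion=[
    [0,-0.005,0,0.5,-0.1,-0.1,0],
    [0,-0.01,0,1.5,-0.1,1.6,0],
    [0,-0.01,0,2.5,-0.1,3.3,0],
    [0,-0.01,0,3.5,-0.1,4.7,0],
    [0,-0.01,0,4.3,-0.1,5.9,0],
  ],
)

```text
time_s: 29.25
tool_pos: [557.9, -210.3, 65.0]
orientation: [-3.141, 0.62, 1.662]
wrist_force: [-0.0, 0.1, -1.3]
opening: 56.2
grasp_force: 25.0
```

Request:
move_arm(
  motion=[
    [0,0,0,0.1,0,0.2,0],
    [0,0,0,0.3,0,0.4,0],
    [0,0,0,0.4,0,0.5,0],
    [0,0,0,0.5,0,0.6,0],
    [0,0,0,0.5,0,0.6,0],
  ],
)

```text
time_s: 29.75
tool_pos: [557.6, -212.3, 58.7]
orientation: [3.141, 0.622, 1.658]
wrist_force: [0.3, -0.5, -2.1]
opening: 56.2
grasp_force: 25.0
```

```bash
python3 - <<'E'
from plan import *; manip.snapshot("wrist"); s=manip.sense(); print(s["opening"],s["orientation"],s["tool_pos"],s["wrist_force"])
h=np.radians(95); P2,M2=place((556.4,-201.8),h,.95,lift=0,d=60)
plan([(P2,M2,0)],vmax=100,wmax=.115)
E
```

```text
56.15320403201996 [3.14111302 0.6218366  1.6578718 ] [ 557.6012305  -212.43065599   58.73171103] [-0.44151983 -0.35040468 -0.49868299]
[0.0, 0.001, -0.0, 0.1, -0.03, 0.2, 0]
  -> at [ 557.3 -212.8   56.5]
```

Request:
move_arm(
  motion=[
    [0,0,0,0.05,0,0.1,0],
    [0,0,0,0.1,0,0.17,0],
    [0,0,0,0.14,0,0.2,0],
    [0,0,0,0.16,0,0.24,0],
    [0,0,0,0.18,0,0.27,0],
  ],
)

```text
time_s: 30.3
tool_pos: [557.7, -212.4, 56.0]
orientation: [3.141, 0.623, 1.658]
wrist_force: [-4.8, 4.1, 10.9]
opening: 56.3
grasp_force: 25.0
```

Request:
move_arm(
  motion=[
    [0,0,0,0,0,0,0],
    [0,0,0,0,0,0,1],
    [0,0,0,0,0,0,1],
    [0,0,0,0,0,0,1],
    [0,0,0,0,0,0,1],
  ],
)

```text
time_s: 30.8
tool_pos: [557.4, -212.5, 54.9]
orientation: [-3.141, 0.621, 1.658]
wrist_force: [-0.0, -0.3, 0.8]
opening: 80.3
grasp_force: 0.0
```

Request:
move_arm(
  motion=[
    [0,0,0,0,0,0,1],
    [0,0,0,0,0,-2,1],
    [0,0,0,0,0,-5,1],
    [0,0,0,0,0,-9,1],
    [0,0,0,0,0,-13,1],
  ],
)

```text
time_s: 31.3
tool_pos: [550.4, -135.1, 162.9]
orientation: [-3.141, 0.621, 1.659]
wrist_force: [1.5, 0.2, -0.6]
opening: 87.0
grasp_force: 0.0
```

```bash
python3 - <<'E'
from m3 import *; manip.snapshot("top"); import smp; smp.add()
im=manip.snapshot("scene"); cv2.imwrite("pics/s3.png",cv2.resize(im[130:310,90:370],(700,450)))
_,o=look("top","bowl","bowl0")
q=min((x for x in o if np.hypot(x[0][0]-533,x[0][1]-433)<80),key=lambda x:x[1])[0]
m=-np.array([np.cos(q[2]),np.sin(q[2])]); g=q[:2]-50*m; y=(q[2]-np.pi); print("g",g,y)
T=tool(); plan([((560,20,210),down(1.4),1),((g[0],g[1],120),down(y),1)],wmax=.12,vmax=38)
from ik import *
j=manip.sense()["joint_pos"]; P0=T[:3,3]; M0=R.from_matrix(T[:3,:3])
j,mm,e=follow(j,P0,M0,np.array([560,20,210.]),down(1.4)); print(j.round(2),mm)
j,mm,e=follow(j,np.array([560,20,210.]),down(1.4),np.array([*g,120.]),down(y)); print(j.round(2),mm)
j,mm,e=follow(j,np.array([*g,30.]),down(y),np.array([*g,30.]),down(2.1)); print(j.round(2),mm)
E
```

```text
J [ 0.47  0.35 -0.8   1.8   0.87  1.37 -0.54] [ 553.1 -129.9  168.4]
top bowl 0.76 [ 88 214 119 249] [532.878 433.674   3.539] 0.117
top bowl 0.71 [ 85 159 118 199] [642.23  443.759   3.021] 0.993
top bowl 0.61 [309 197 336 224] [ 584.554 -231.537    2.307] 0.371
top bowl 0.61 [212 117 243 158] [729.311  84.054   4.981] 0.977
g [486.78091287 414.30781193] 0.3977279320676974
[0.041, 0.309, 0.125, 4.89, 1.13, -6.44, 1]
[0.042, 0.309, 0.126, 6.7, 0.17, -4.66, 1]
  -> at [560.  20. 210.]
[-0.0, 0.0, 0.334, 12.54, -4.64, 3.0, 1]
[-0.0, 0.0, 0.334, 10.32, -8.49, 3.0, 1]
[-0.0, 0.0, 0.334, 6.97, -11.41, 2.99, 1]
  -> at [486.8 414.3 120. ]
[ 0.65  0.33 -0.93  1.62  0.27  1.33 -0.49] 0.5406257796467273
[-0.21  0.55 -0.78  1.51  0.4   1.24 -2.21] 0.3854178398667547
[-0.05  0.79 -1.04  1.57  0.72  1.2  -0.7 ] 0.43197282198997033
```

View pics/s3.png

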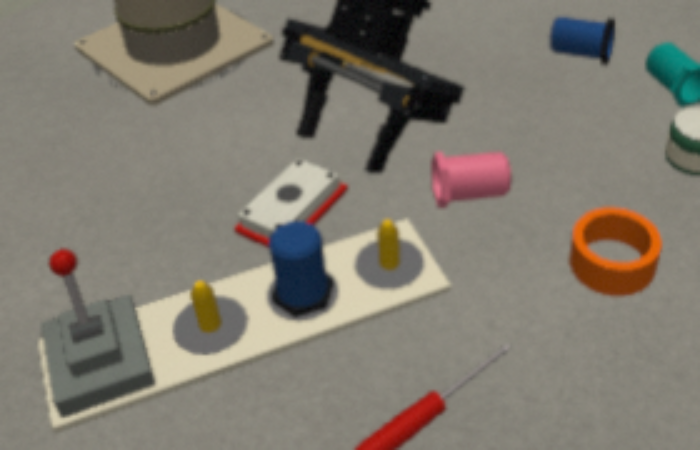

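Request:
move_arm(
  motion=[
    [0.008,0.06,0.025,1,0.2,-1.3,1],
    [0.016,0.12,0.05,2,0.4,-2.6,1],
    [0.024,0.18,0.075,2.9,0.6,-3.9,1],
    [0.032,0.25,0.1,3.9,0.9,-5.2,1],
    [0.041,0.309,0.125,4.9,1.13,-6.44,1],
  ],
)

```text
time_s: 32.0
tool_pos: [554.9, -59.3, 184.1]
orientation: [3.123, 0.308, 1.521]
wrist_force: [-0.6, -1.1, 0.4]
opening: 86.7
grasp_force: 0.0
```

Request:
move_arm(
  motion=[
    [0.008,0.06,0.025,1.3,0,-0.9,1],
    [0.016,0.12,0.05,2.7,0,-1.9,1],
    [0.024,0.18,0.075,4,0.1,-2.8,1],
    [0.032,0.25,0.1,5.4,0.1,-3.7,1],
    [0.042,0.309,0.126,6.7,0.17,-4.66,1],
  ],
)

```text
time_s: 32.5
tool_pos: [559.4, 18.5, 207.7]
orientation: [-3.137, -0.002, 1.396]
wrist_force: [0.1, 0.0, -0.9]
opening: 87.2
grasp_force: 0.0
```

Request:
move_arm(
  motion=[
    [0,0,0.067,2.5,-0.9,0.6,1],
    [0,0,0.133,5,-1.9,1.2,1],
    [0,0,0.2,7.5,-2.8,1.8,1],
    [0,0,0.267,10,-3.7,2.4,1],
    [0,0,0.334,12.5,-4.6,3,1],
  ],
)

```text
time_s: 33.0
tool_pos: [535.2, 149.9, 177.3]
orientation: [-3.138, 0.003, 1.06]
wrist_force: [-0.0, -0.3, 0.2]
opening: 86.9
grasp_force: 0.0
```

Request:
move_arm(
  motion=[
    [0,0,0.067,2.1,-1.7,0.6,1],
    [0,0,0.133,4.1,-3.4,1.2,1],
    [0,0,0.2,6.2,-5.1,1.8,1],
    [0,0,0.267,8.3,-6.8,2.4,1],
    [0,0,0.334,10.3,-8.5,3,1],
  ],
)

```text
time_s: 33.5
tool_pos: [511.0, 281.2, 147.2]
orientation: [-3.14, 0.004, 0.726]
wrist_force: [0.0, -0.6, 0.4]
opening: 87.0
grasp_force: 0.0
```

Request:
move_arm(
  motion=[
    [0,0,0.067,1.4,-2.3,0.6,1],
    [0,0,0.133,2.8,-4.6,1.2,1],
    [0,0,0.2,4.2,-6.9,1.8,1],
    [0,0,0.267,5.6,-9.2,2.4,1],
    [0,0,0.334,7,-11.4,3,1],
  ],
)

```text
time_s: 34.0
tool_pos: [487.2, 412.8, 117.1]
orientation: [-3.142, 0.004, 0.393]
wrist_force: [0.4, -0.2, 0.3]
opening: 87.2
grasp_force: 0.0
```

```bash
python3 - <<'E'
from m3 import *; manip.snapshot("top");manip.snapshot("top"); import smp; smp.add()
print(tool()[:3,3],manip.sense()["orientation"])
_,o=look("top","bowl","bowl0"); look("wrist","bowl","bowl0")
q=[532.9,433.5,3.525]; m=-np.array([np.cos(q[2]),np.sin(q[2])]); g=q[:2]-50*m
plan([((g[0],g[1],12),down(q[2]-np.pi),1)],vmax=40)
E
```

```text
J [-0.21  0.56 -0.78  1.51  0.4   1.24 -2.22] [484.7 415.4 116.7]
[484.6849367  415.43438704 116.67311657] [-3.13924639  0.00581027  0.39840396]
top bowl 0.98 [ 88 158 118 196] [566.708 428.765   3.88 ] 0.842
top bowl 0.57 [310 199 336 224] [ 584.823 -231.03     2.32 ] 0.372
top bowl 0.54 [ 94 216 103 220] [540.497 428.161   4.364] 0.723
wrist bowl 0.64 [207 136 295 252] [509.573 421.797   3.498] 0.21
[0.0, 0.003, 0.012, 0.01, -0.39, 10.62, 1]
  -> at [486.5 414.8  12. ]
```

Request:
move_arm(
  motion=[
    [0,0,0.005,0,0,2,1],
    [0,0,0.01,0,0,4.5,1],
    [0,0,0.01,0,-0.1,7,1],
    [0,0,0.01,0,-0.1,9,1],
    [0,0,0.01,0,-0.1,10.6,1],
  ],
)

```text
time_s: 34.8
tool_pos: [487.5, 412.0, 11.4]
orientation: [-3.142, 0.003, 0.385]
wrist_force: [-0.1, -1.0, -0.3]
opening: 87.0
grasp_force: 0.0
```

Request:
move_arm(
  motion=[
    [0,0,0,0,0,0,1],
    [0,0,0,0,0,0,0],
    [0,0,0,0,0,0,0],
    [0,0,0,0,0,0,0],
    [0,0,0,0,0,0,0],
  ],
  squeeze=20,
)

```text
time_s: 35.3
tool_pos: [487.2, 414.1, 13.5]
orientation: [-3.14, 0.001, 0.386]
wrist_force: [-0.1, 0.2, -0.3]
opening: 62.5
grasp_force: 0.0
```

Request:
move_arm(
  motion=[
    [0,0,0,0,0,0,0],
    [0,0,0,0,0,0,0],
    [0,0,0,0,0,-0.7,0],
    [0,0,0,0,0,-1.4,0],
    [0,0,0,0,0,-2,0],
  ],
)

```text
time_s: 35.8
tool_pos: [486.9, 413.9, 33.4]
orientation: [-3.14, 0.002, 0.386]
wrist_force: [-0.4, 1.0, -1.0]
opening: 56.2
grasp_force: 20.0
```

```bash
python3 - <<'E'
from plan import *; import smp; smp.add(); s=manip.sense(); print(s["opening"],s["orientation"])
from ik import *
T=tool(); P=T[:3,3]; M0=R.from_matrix(T[:3,:3])
for psi in (1.8,2.1,2.4):
    j,m,e=follow(s["joint_pos"],P,M0,P,down(psi)); q=[P[0]+48*np.cos(psi),P[1]+48*np.sin(psi),psi+np.pi]
    P2,M2=pick(q,.95,d=60); j2,m2,e2=follow(j,P,down(psi),P2,M2); j3,m3,e3=follow(j2,P2,M2,P2+[0,0,130],M2)
    print(psi,np.round([m,e,m2,e2,m3,e3],3),j3.round(2))
E
```

```text
J [-0.23  0.65 -0.74  1.58  0.47  1.1  -2.27] [486.9 413.9  33.4]
56.17606265960088 [-3.14049122e+00  2.22931048e-03  3.86343223e-01]
1.8 [0.438 0.    0.115 0.001 0.    0.   ] [ 0.69  1.13 -1.47  1.78  0.22  0.81 -0.34]
2.1 [0.425 0.    0.132 0.    0.004 0.   ] [ 0.53  1.23 -1.47  1.54  0.26  1.15 -0.18]
2.4 [0.376 0.001 0.168 0.    0.067 0.   ] [ 0.34  1.26 -1.4   1.29  0.23  1.47  0.01]
```

```bash
python3 - <<'E'
from plan import *
from ik import *
s=manip.sense(); T=tool(); P=T[:3,3]; M0=R.from_matrix(T[:3,:3])
for g in ((586,226),(540,300),(620,180),(640,230)):
  for psi in (2.1,2.4):
    G=np.array([*g,60.]); j,m,e=follow(s["joint_pos"],P+[0,0,60],M0,G,down(psi)); q=[g[0]+48*np.cos(psi),g[1]+48*np.sin(psi),psi+np.pi]
    G[2]=13; P2,M2=pick(q,.95,d=60); j2,m2,e2=follow(j,G,down(psi),P2,M2); j3,m3,e3=follow(j2,P2,M2,P2+[0,0,130],M2)
    print(g,psi,np.round([m,m2,m3,e3],3),j3.round(2))
g=(586,226); plan([((*P[:2],85),M0,0),((*g,85),down(2.1),0),((*g,15),down(2.1),0)],vmax=36,wmax=.115)
E
```

```text
(586, 226) 2.1 [0.421 0.242 0.144 0.   ] [ 0.66  1.2  -1.33  1.29  0.15  1.48  0.08]
(586, 226) 2.4 [0.367 0.285 0.207 0.   ] [ 0.45  1.24 -1.26  1.04  0.18  1.78  0.24]
(540, 300) 2.1 [0.402 0.194 0.078 0.   ] [ 0.64  1.2  -1.39  1.44  0.18  1.33 -0.02]
(540, 300) 2.4 [0.349 0.236 0.145 0.   ] [ 0.44  1.23 -1.32  1.19  0.19  1.63  0.15]
(620, 180) 2.1 [0.443 0.273 0.188 0.   ] [ 0.64  1.21 -1.28  1.16  0.15  1.58  0.14]
(620, 180) 2.4 [0.389 0.274 0.172 0.   ] [ 0.42  1.26 -1.22  0.89  0.19  1.89  0.3 ]
(640, 230) 2.1 [0.467 0.251 0.172 0.   ] [ 0.55  1.24 -1.3   1.1   0.17  1.56  0.09]
(640, 230) 2.4 [0.416 0.269 0.17  0.   ] [ 0.32  1.3  -1.24  0.79  0.21  1.89  0.26]
[0.0, 0.0, 0.0, -0.01, -0.01, -5.16, 0]
  -> at [486.9 413.9  85. ]
[-0.001, 0.0, -0.571, 0.7, 7.05, -0.01, 0]
[-0.001, 0.0, -0.571, -3.22, 6.3, -0.0, 0]
[-0.001, 0.001, -0.572, -6.12, 3.57, -0.0, 0]
  -> at [586. 226.  85.]
[-0.0, -0.0, 0.0, -0.0, -0.0, 7.0, 0]
  -> at [586. 226.  15.]
```

Request:
move_arm(
  motion=[
    [0,0,0,0,0,-1,0],
    [0,0,0,0,0,-2,0],
    [0,0,0,0,0,-3,0],
    [0,0,0,0,0,-4.2,0],
    [0,0,0,0,0,-5.2,0],
  ],
)

```text
time_s: 36.3
tool_pos: [487.2, 414.0, 86.0]
orientation: [-3.14, 0.002, 0.386]
wrist_force: [-0.3, 0.3, -0.9]
opening: 56.0
grasp_force: 20.0
```

Request:
move_arm(
  motion=[
    [0,0,-0.114,0.1,1.4,0,0],
    [0,0,-0.228,0.2,2.8,0,0],
    [0,0,-0.343,0.4,4.2,0,0],
    [0,0,-0.457,0.5,5.6,0,0],
    [0,0,-0.571,0.7,7.05,0,0],
  ],
)

```text
time_s: 36.8
tool_pos: [520.4, 350.7, 85.2]
orientation: [-3.14, 0.001, 0.962]
wrist_force: [0.4, 0.2, -1.7]
opening: 56.0
grasp_force: 20.0
```

Request:
move_arm(
  motion=[
    [0,0,-0.114,-0.6,1.3,0,0],
    [0,0,-0.228,-1.3,2.5,0,0],
    [0,0,-0.343,-1.9,3.8,0,0],
    [0,0,-0.457,-2.6,5,0,0],
    [0,0,-0.571,-3.2,6.3,0,0],
  ],
)

```text
time_s: 37.3
tool_pos: [553.5, 288.1, 85.1]
orientation: [-3.139, 0.0, 1.533]
wrist_force: [0.6, 0.2, -1.7]
opening: 56.3
grasp_force: 20.0
```

Request:
move_arm(
  motion=[
    [0,0,-0.114,-1.2,0.7,0,0],
    [0,0,-0.228,-2.4,1.4,0,0],
    [0,0,-0.343,-3.7,2.1,0,0],
    [0,0,-0.457,-4.9,2.9,0,0],
    [0,0,-0.572,-6.1,3.6,0,0],
  ],
)

```text
time_s: 37.8
tool_pos: [587.1, 225.4, 85.0]
orientation: [-3.14, -0.001, 2.105]
wrist_force: [0.2, 0.2, -1.5]
opening: 56.3
grasp_force: 20.0
```

Request:
move_arm(
  motion=[
    [0,0,0,0,0,0,0],
    [0,0,0,0,0,1.8,0],
    [0,0,0,0,0,3.8,0],
    [0,0,0,0,0,5.5,0],
    [0,0,0,0,0,6.5,0],
  ],
)

```text
time_s: 38.3
tool_pos: [584.9, 226.2, 16.5]
orientation: [-3.136, -0.002, 2.101]
wrist_force: [-0.5, 0.1, -1.0]
opening: 56.2
grasp_force: 20.0
```

```bash
python3 - <<'E'
from plan import *; manip.snapshot("wrist"); manip.snapshot("wrist"); s=manip.sense(); print(s["tool_pos"],s["orientation"],s["opening"],s["wrist_force"],s["joint_pos"].round(2))
E
```

```text
[585.06528875 226.08734179  17.18541052] [-3.13634976e+00 -2.00986054e-03  2.10058149e+00] 56.45341964692043 [-0.12500351  0.28444218 -1.00530323] [ 0.28  0.77 -1.01  1.61  0.7   1.16 -0.36]
```

Request:
move_arm(
  motion=[
    [0,0,0,0,0,0.2,0],
    [0,0,0,0,0,0.4,0],
    [0,0,0,0,0,0.4,0],
    [0,0,0,0,0,0.4,1],
    [0,0,0,0,0,0.4,1],
  ],
)

```text
time_s: 38.9
tool_pos: [586.7, 226.4, 16.0]
orientation: [-3.14, -0.001, 2.1]
wrist_force: [0.7, -0.7, 0.4]
opening: 65.5
grasp_force: 0.0
```

Request:
move_arm(
  motion=[
    [0,0,0,0,0,0,1],
    [0,0,0,0,0,0,1],
    [0,0,0,0,0,0,1],
    [0,0.1,0,0,0,0,1],
    [0,0.2,0,0.1,0,-0.1,1],
  ],
)

```text
time_s: 39.4
tool_pos: [585.7, 228.3, 17.3]
orientation: [-3.141, -0.204, 2.102]
wrist_force: [-0.7, 0.7, -0.9]
opening: 86.8
grasp_force: 0.0
```

```bash
python3 - <<'E'
from plan import *; manip.snapshot("wrist"); s=manip.sense(); print(s["tool_pos"],s["orientation"],s["opening"],s["wrist_force"])
P,M=pick([560.6,268.7,2.1+np.pi],.95,d=60); plan([(P,M,1)],wmax=.12)
E
```

```text
[588.14778508 223.43031994  15.71758517] [-3.1389809  -0.20845922  2.09415381] 86.35682526787994 [ 1.96150118 -5.84844292 -1.8686557 ]
[0.0, 0.39, -0.003, 0.46, -0.05, -0.03, 1]
[0.001, 0.389, -0.003, 0.44, -0.05, 0.14, 1]
  -> at [582.8 230.6  18.3]
```

```bash
python3 - <<'E'
from m3 import *
for _ in range(3):
    manip.snapshot("wrist"); s=manip.sense(); print(s["tool_pos"],s["wrist_force"])
look("top","bowl","bowl0")
P,M=pick([560.6,268.7,2.1+np.pi],.95,d=60); plan([(P,M,1)],wmax=.12)
E
```

```text
[587.93465501 223.25360704  15.27918131] [ 0.86047241 -0.90305009  0.15873092]
[586.828478   225.04761785  15.65284774] [-0.23212697  0.19751677 -0.06871601]
[585.85521774 226.77559443  16.14665889] [-0.33700382  0.97126759 -0.30033976]
top bowl 0.72 [311 199 337 222] [ 588.058 -232.855    2.353] 0.37
top bowl 0.58 [153 196 172 217] [566.645 234.968   5.007] 0.591
top bowl 0.56 [ 89 158 118 196] [597.165 459.435   3.282] 0.985
[-0.002, 0.394, 0.001, 0.16, -0.04, -0.05, 1]
[-0.001, 0.394, 0.0, 0.17, -0.04, 0.02, 1]
  -> at [582.8 230.6  18.3]
```

Request:
move_arm(
  motion=[
    [0,0.08,0,0,0,0,1],
    [0,0.16,0,0.05,0,0,1],
    [0,0.24,0,0.1,0,0,1],
    [0,0.32,0,0.15,0,0,1],
    [0,0.394,0,0.16,0,-0.05,1],
  ],
)

```text
time_s: 40.2
tool_pos: [584.6, 229.5, 17.7]
orientation: [-3.139, -0.596, 2.101]
wrist_force: [0.2, -0.8, -0.3]
opening: 87.2
grasp_force: 0.0
```

Request:
move_arm(
  motion=[
    [0,0.08,0,0,0,0,1],
    [0,0.16,0,0.05,0,0,1],
    [0,0.24,0,0.1,0,0,1],
    [0,0.32,0,0.15,0,0,1],
    [0,0.394,0,0.17,0,0,1],
  ],
)

```text
time_s: 40.7
tool_pos: [583.9, 230.7, 18.4]
orientation: [-3.137, -0.99, 2.099]
wrist_force: [-1.0, -0.2, -0.5]
opening: 87.4
grasp_force: 0.0
```

```bash
python3 - <<'E'
from m3 import *
for _ in range(3): im=manip.snapshot("wrist")
s=manip.sense(); print(s["tool_pos"],s["orientation"],s["joint_pos"].round(2)); 
look("top","bowl","bowl0"); cv2.imwrite("pics/w6.png",im)
P,M=pick([560.6,268.7,2.1+np.pi],.95,d=60); plan([(P,M,1)],wmax=.12)
E
```

```text
[583.83013592 230.66383429  17.74053457] [-3.13562655 -0.98857166  2.09664078] [ 0.63  1.34 -1.22  1.3   0.23  1.38  0.19]
top bowl 0.96 [156 186 187 217] [563.703 266.625   5.25 ] 0.092
top bowl 0.74 [212 186 250 218] [640.805 107.481   3.191] 0.437
top bowl 0.68 [ 87 160 118 198] [591.859 464.979   3.259] 0.993
[-0.003, 0.001, 0.0, -0.02, -0.1, 0.06, 1]
  -> at [582.9 230.6  18.3]
```

View pics/w6.png

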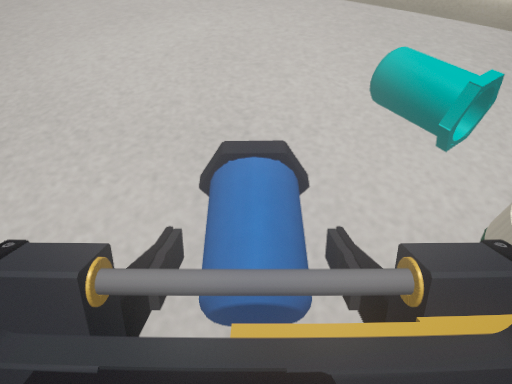

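Request:
move_arm(
  motion=[
    [0,0,0,0,0,0,0],
    [0,0,0,0,0,0,0],
    [0,0,0,0,0,0,0],
    [0,0,0,0,0,0,0],
    [0,0,0,0,0,0,0],
  ],
  squeeze=25,
)

```text
time_s: 41.45
tool_pos: [584.5, 229.5, 18.2]
orientation: [-3.138, -0.989, 2.097]
wrist_force: [-0.4, 0.8, -0.4]
opening: 55.8
grasp_force: 25.0
```

```bash
python3 - <<'E'
from ik import *; from plan import *
s=manip.sense(); print(s["opening"],s["tool_pos"],s["wrist_force"])
T=tool(); P0=T[:3,3]; M0=R.from_matrix(T[:3,:3]); P1=P0+[0,0,130]; pg=(594.7,-104.4)
j1,m1,e1=follow(s["joint_pos"],P0,M0,P1,M0,6); print("lift",m1)
for h in (80,95):
    P2,M2=place(pg,np.radians(h),.95,lift=85,d=58); Pm=np.array([560,120,180.])
    j2,m2,e2=follow(j1,P1,M0,Pm,M2); j3,m3,e3=follow(j2,Pm,M2,P2,M2); P4,_=place(pg,np.radians(h),.95,0,58); j4,m4,e4=follow(j3,P2,M2,P4,M2,6)
    print(h,np.round([m2,m3,m4,e2,e3,e4],3),j4.round(2))
plan([(P1,M0,0),(Pm,M2,0),(P2,M2,0)],vmax=36,wmax=.115)
E
```

```text
55.76871595128554 [584.45154917 229.54917484  18.24996255] [-0.42094046  0.82014784 -0.37920817]
lift 0.15644327277113734
80 [0.175 0.247 0.496 0.001 0.    0.   ] [ 0.33  0.7  -0.73  1.62  0.97  1.49 -0.87]
95 [0.171 0.353 0.638 0.001 0.    0.   ] [ 0.39  0.63 -0.79  1.75  1.07  1.36 -0.73]
[0.0, 0.0, 0.0, 10.86, -0.03, -7.14, 0]
  -> at [584.4 229.5 148.2]
[-0.031, -0.527, 0.161, -0.63, -2.55, -2.87, 0]
[-0.03, -0.527, 0.162, -2.37, -2.22, -2.14, 0]
[-0.031, -0.527, 0.161, -3.44, -1.7, -0.62, 0]
  -> at [560. 120. 180.]
[-0.0, 0.0, 0.0, -8.48, 0.75, 8.56, 0]
[-0.0, 0.0, 0.0, -8.49, 0.75, 8.56, 0]
  -> at [ 595.7 -115.4  139.6]
```

Same sequence as the first bowl.

Request:
move_arm(
  motion=[
    [0,0,0,1,0,-0.7,0],
    [0,0,0,3.3,0,-2.2,0],
    [0,0,0,5.8,0,-3.9,0],
    [0,0,0,8.3,0,-5.5,0],
    [0,0,0,10.86,0,-7.15,0],
  ],
)

```text
time_s: 41.95
tool_pos: [584.5, 229.6, 150.0]
orientation: [-3.138, -0.989, 2.097]
wrist_force: [-0.5, -0.0, -1.1]
opening: 56.3
grasp_force: 25.0
```

Request:
move_arm(
  motion=[
    [-0.006,-0.105,0.032,-0.1,-0.5,-0.6,0],
    [-0.012,-0.21,0.065,-0.2,-1,-1.2,0],
    [-0.018,-0.316,0.097,-0.4,-1.5,-1.7,0],
    [-0.025,-0.42,0.13,-0.5,-2,-2.3,0],
    [-0.031,-0.527,0.161,-0.63,-2.55,-2.87,0],
  ],
)

```text
time_s: 42.45
tool_pos: [576.5, 192.6, 159.9]
orientation: [-3.048, -0.449, 1.918]
wrist_force: [0.0, -0.0, -1.3]
opening: 56.3
grasp_force: 25.0
```

Request:
move_arm(
  motion=[
    [-0.006,-0.105,0.032,-0.5,-0.4,-0.4,0],
    [-0.012,-0.21,0.065,-1,-0.9,-0.8,0],
    [-0.018,-0.316,0.097,-1.4,-1.3,-1.3,0],
    [-0.024,-0.42,0.13,-1.9,-1.8,-1.7,0],
    [-0.03,-0.527,0.162,-2.37,-2.2,-2.14,0],
  ],
)

```text
time_s: 42.95
tool_pos: [568.2, 156.7, 170.8]
orientation: [-3.059, 0.091, 1.803]
wrist_force: [-0.2, 0.6, -2.3]
opening: 56.3
grasp_force: 25.0
```

Request:
move_arm(
  motion=[
    [-0.006,-0.105,0.032,-0.7,-0.3,-0.1,0],
    [-0.012,-0.21,0.065,-1.4,-0.7,-0.2,0],
    [-0.018,-0.316,0.097,-2.1,-1,-0.4,0],
    [-0.025,-0.42,0.13,-2.8,-1.4,-0.5,0],
    [-0.031,-0.527,0.161,-3.44,-1.7,-0.6,0],
  ],
)

```text
time_s: 43.45
tool_pos: [560.0, 120.7, 181.1]
orientation: [3.139, 0.624, 1.656]
wrist_force: [0.8, -0.7, -2.4]
opening: 56.3
grasp_force: 25.0
```

Request:
move_arm(
  motion=[
    [0,0,0,-1.7,0.1,1.7,0],
    [0,0,0,-3.4,0.3,3.4,0],
    [0,0,0,-5.1,0.45,5.1,0],
    [0,0,0,-6.8,0.6,6.8,0],
    [0,0,0,-8.5,0.75,8.56,0],
  ],
)

```text
time_s: 43.95
tool_pos: [577.9, 2.1, 159.8]
orientation: [-3.141, 0.62, 1.659]
wrist_force: [0.4, -0.6, -0.9]
opening: 56.3
grasp_force: 25.0
```

```bash
python3 - <<'E'
from plan import *; 
for _ in range(4): manip.snapshot("wrist")
s=manip.sense(); print(s["opening"],s["tool_pos"],s["joint_pos"].round(2))
P2,M2=place((594.7,-104.4),np.radians(95),.95,lift=85,d=58)
plan([(P2,M2,0)],vmax=36,wmax=.115)
E
```

```text
55.82835884353514 [577.88041869   2.36251639 159.88984484] [ 0.24  0.52 -0.87  1.65  0.91  1.57 -0.74]
[-0.001, -0.0, -0.0, -8.49, 0.75, 8.57, 0]
  -> at [ 595.6 -115.4  139.5]
```

Request:
move_arm(
  motion=[
    [0,0,0,-2,0.2,2,0],
    [0,0,0,-4,0.35,4,0],
    [0,0,0,-6,0.5,6.1,0],
    [0,0,0,-7.6,0.65,7.7,0],
    [0,0,0,-8.5,0.75,8.57,0],
  ],
)

```text
time_s: 44.65
tool_pos: [596.1, -116.3, 139.3]
orientation: [-3.141, 0.621, 1.658]
wrist_force: [-0.6, 0.3, -1.4]
opening: 56.6
grasp_force: 25.0
```

```bash
python3 - <<'E'
from plan import *; 
for _ in range(6): manip.snapshot("wrist")
im=manip.snapshot("scene"); cv2.imwrite("pics/s4.png",cv2.resize(im[190:300,130:310],(540,330)))
s=manip.sense(); print(s["opening"],s["tool_pos"],s["joint_pos"].round(2))
P2,M2=place((594.7,-104.4),np.radians(95),.95,lift=2,d=58)
plan([(P2,M2,0)],vmax=100,wmax=.115)
E
```

```text
56.15833581573049 [ 596.39496736 -113.66634115  139.51497358] [ 0.42  0.51 -0.82  1.7   0.97  1.43 -0.6 ]
[0.001, -0.001, 0.002, 4.69, -0.09, 6.85, 0]
  -> at [ 595.6 -115.4   56.5]
```

View pics/s4.png

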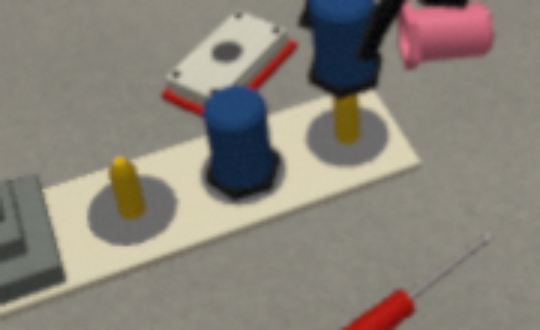

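Request:
move_arm(
  motion=[
    [0,0,0,0.7,-0.1,1,0],
    [0,0,0,1.7,-0.1,2.5,0],
    [0,0,0,2.7,-0.1,4,0],
    [0,0,0,3.6,-0.1,5.3,0],
    [0,0,0,4.3,-0.1,6.2,0],
  ],
)

```text
time_s: 45.5
tool_pos: [594.4, -117.0, 61.4]
orientation: [-3.138, 0.621, 1.66]
wrist_force: [0.4, 0.0, -0.9]
opening: 56.1
grasp_force: 25.0
```

Request:
move_arm(
  motion=[
    [0,0,0,0.1,0,0.2,0],
    [0,0,0,0.25,0,0.4,0],
    [0,0,0,0.4,0,0.6,0],
    [0,0,0,0.4,0,0.65,0],
    [0,0,0,0.4,0,0.65,0],
  ],
)

```text
time_s: 46.0
tool_pos: [595.6, -117.3, 56.8]
orientation: [3.141, 0.621, 1.658]
wrist_force: [-0.1, 0.9, -1.0]
opening: 55.9
grasp_force: 25.0
```

```bash
python3 - <<'E'
from plan import *; 
for _ in range(3): manip.snapshot("wrist")
s=manip.sense(); print(s["opening"],s["tool_pos"],s["wrist_force"])
P2,M2=place((594.7,-104.4),np.radians(95),.95,lift=0,d=58)
plan([(P2,M2,0)],vmax=100,wmax=.115)
E
```

```text
55.982646684082894 [ 595.56826262 -117.28280949   56.75672911] [0.3098228  1.40177044 0.24561907]
[0.0, 0.0, 0.0, 0.28, 0.03, 0.07, 0]
  -> at [ 595.7 -115.4   54.6]
```

Request:
move_arm(
  motion=[
    [0,0,0,0.1,0,0,0],
    [0,0,0,0.2,0,0.05,0],
    [0,0,0,0.28,0,0.08,0],
    [0,0,0,0.31,0,0.12,0],
    [0,0,0,0.33,0,0.15,0],
  ],
)

```text
time_s: 46.65
tool_pos: [595.3, -116.8, 56.2]
orientation: [3.141, 0.626, 1.656]
wrist_force: [-10.9, 0.3, 23.0]
opening: 56.3
grasp_force: 25.0
```

```bash
python3 - <<'E'
from plan import *; 
manip.snapshot("wrist")
s=manip.sense(); print(s["opening"],s["tool_pos"],s["wrist_force"])
E
```

```text
55.89217982249621 [ 595.30545814 -116.77709785   56.16428143] [-8.22273779  1.20333591 21.87023631]
```

Request:
move_arm(
  motion=[
    [0,0,0,-0.08,0,-0.1,0],
    [0,0,0,-0.08,0,-0.1,1],
    [0,0,0,-0.08,0,-0.1,1],
    [0,0,0,-0.08,0,-0.1,1],
    [0,0,0,-0.08,0,-0.1,1],
  ],
)

```text
time_s: 47.2
tool_pos: [595.0, -115.5, 54.2]
orientation: [-3.14, 0.621, 1.659]
wrist_force: [-0.4, 0.1, -0.5]
opening: 80.2
grasp_force: 0.0
```

Request:
move_arm(
  motion=[
    [0,0,0,0,0,0,1],
    [0,0,0,0,0,-2,1],
    [0,0,0,0,0,-5,1],
    [0,0,0,0,0,-9,1],
    [0,0,0,0,0,-13,1],
  ],
)

```text
time_s: 47.7
tool_pos: [588.1, -38.4, 162.3]
orientation: [-3.141, 0.62, 1.659]
wrist_force: [0.4, -1.0, -0.4]
opening: 86.9
grasp_force: 0.0
```

```bash
python3 - <<'E'
from m3 import *
for _ in range(3): manip.snapshot("wrist")
im=manip.snapshot("scene"); cv2.imwrite("pics/s5.png",cv2.resize(im[130:310,90:370],(700,450)))
d=manip.place_of("scene","fan_tip"); print([(x["pixel"],x["score"]) for x in d])
a=-.3753; rx=np.array([np.cos(a),np.sin(a),0]); ryv=np.array([-np.sin(a),np.cos(a),0]); O=np.array([556.4,-201.8,0])
H=O-222*ryv+[0,0,62]; print("hinge",H)
for ang in np.linspace(-.6,.6,7):
    tip=H+80*(np.sin(ang)*rx+np.cos(ang)*np.array([0,0,1])); print(round(ang,2),tip.round(1),proj(cam("scene"),tip).round(1),proj(cam("top"),tip).round(1))
s=manip.sense(); print(s["tool_pos"],s["orientation"],s["joint_pos"].round(2))
E
```

```text
[([234.4, 113.9], 0.77), ([234.7, 331.8], 0.51)]
hinge [ 475.0255304  -408.34828902   62.        ]
-0.6 [ 433.  -391.8  128. ] [[114.5 232.6]] [[398.6 253.6]]
-0.4 [ 446.  -396.9  135.7] [[114.4 234.3]] [[401.3 248.5]]
-0.2 [ 460.2 -402.5  140.4] [[114.6 237.2]] [[403.7 243. ]]
0.0 [ 475.  -408.3  142. ] [[115.3 241.2]] [[405.9 237.3]]
0.2 [ 489.8 -414.2  140.4] [[116.4 246.3]] [[407.7 231.8]]
0.4 [ 504.  -419.8  135.7] [[117.9 252.3]] [[408.9 226.6]]
0.6 [ 517.1 -424.9  128. ] [[119.6 258.8]] [[409.6 222.1]]
[588.49184609 -39.95909484 160.55782879] [-3.14119081  0.62122656  1.65898533] [ 0.31  0.51 -0.85  1.66  0.93  1.53 -0.68]
```

View pics/s5.png

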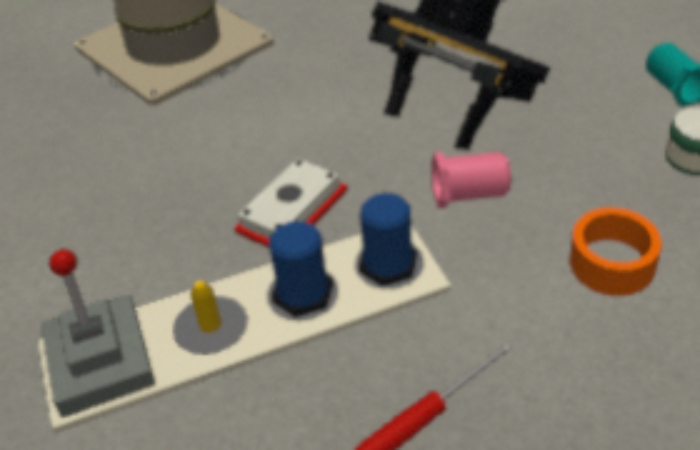

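```bash
python3 - <<'E'
from plan import *; from ik import *
a=-.3753; rx=np.array([np.cos(a),np.sin(a),0]); H=np.array([475,-408.3,0]); yaw=a+np.pi/2
S=H-95*rx; print(S); s=manip.sense(); T=tool()
W=[(np.array([520,-170,215.]),down(1.4)),(S+[0,0,200],down(yaw)),(S+[0,0,121],down(yaw)),(H+14*rx+[0,0,121],down(yaw))]
j,P,M=s["joint_pos"],T[:3,3],R.from_matrix(T[:3,:3])
for w in W: j,m,e=follow(j,P,M,*w); P,M=w; print(j.round(2),round(m,2),round(e,4))
plan([(p,m,0) for p,m in W],vmax=38,wmax=.12)
E
```

```text
[ 386.61221866 -373.47759184    0.        ]
[ 1.02  0.28 -0.92  1.64  0.23  1.33 -0.11] 0.54 0.0005
[ 1.35  0.23 -0.76  1.69  0.17  1.28  0.18] 0.56 0.0003
[ 1.33  0.31 -0.74  1.79  0.23  1.13  0.13] 0.63 0.0
[ 1.14  0.53 -0.69  1.51  0.35  1.23  0.02] 0.65 0.0002
[0.04, 0.309, 0.125, -6.61, -3.98, 1.38, 0]
[0.04, 0.309, 0.125, -7.17, -3.1, -0.62, 0]
  -> at [ 520. -170.  215.]
[-0.0, -0.0, 0.102, -11.16, -4.85, 0.75, 0]
[-0.0, -0.0, 0.103, -11.59, -3.69, 0.75, 0]
  -> at [ 386.6 -373.5  200. ]
[-0.0, -0.0, -0.0, -0.0, 0.0, 7.9, 0]
  -> at [ 386.6 -373.5  121. ]
[-0.0, -0.0, -0.0, 0.0, 10.9, -0.0, 0]
  -> at [ 488.  -413.4  121. ]
```

Request:
move_arm(
  motion=[
    [0.008,0.06,0.025,-1.3,-0.8,0.3,0],
    [0.016,0.12,0.05,-2.6,-1.6,0.6,0],
    [0.024,0.18,0.075,-3.9,-2.4,0.8,0],
    [0.032,0.25,0.1,-5.3,-3.2,1.1,0],
    [0.04,0.309,0.125,-6.6,-4,1.4,0],
  ],
)

```text
time_s: 48.45
tool_pos: [553.3, -106.9, 186.8]
orientation: [3.122, 0.308, 1.521]
wrist_force: [-0.4, -0.6, -0.4]
opening: 55.2
grasp_force: 0.0
```

Request:
move_arm(
  motion=[
    [0.008,0.06,0.025,-1.4,-0.6,-0.1,0],
    [0.016,0.12,0.05,-2.8,-1.2,-0.2,0],
    [0.024,0.18,0.075,-4.3,-1.8,-0.4,0],
    [0.032,0.25,0.1,-5.7,-2.5,-0.5,0],
    [0.04,0.309,0.125,-7.2,-3.1,-0.6,0],
  ],
)

```text
time_s: 48.95
tool_pos: [518.8, -172.1, 213.9]
orientation: [-3.14, -0.003, 1.397]
wrist_force: [0.0, -1.0, 0.5]
opening: 15.1
grasp_force: 0.0
```

Request:
move_arm(
  motion=[
    [0,0,0.02,-2.2,-1,0.1,0],
    [0,0,0.04,-4.5,-1.9,0.3,0],
    [0,0,0.06,-6.7,-2.9,0.4,0],
    [0,0,0.08,-8.9,-3.9,0.6,0],
    [0,0,0.102,-11.2,-4.85,0.75,0],
  ],
)

```text
time_s: 49.45
tool_pos: [451.4, -273.9, 205.8]
orientation: [-3.139, -0.001, 1.296]
wrist_force: [-0.4, -0.3, -0.5]
opening: 0.3
grasp_force: 0.0
```

Request:
move_arm(
  motion=[
    [0,0,0.02,-2.3,-0.7,0.1,0],
    [0,0,0.04,-4.6,-1.5,0.3,0],
    [0,0,0.06,-7,-2.2,0.4,0],
    [0,0,0.08,-9.3,-3,0.6,0],
    [0,0,0.103,-11.6,-3.7,0.75,0],
  ],
)

```text
time_s: 49.95
tool_pos: [384.7, -376.0, 198.8]
orientation: [-3.14, -0.0, 1.193]
wrist_force: [0.3, -0.3, -0.1]
opening: 0.5
grasp_force: 0.0
```

```bash
python3 - <<'E'
from plan import *
for _ in range(6): manip.snapshot("wrist")
im=manip.snapshot("top"); p=manip.place_of("top","fan_tip"); print([(x["pixel"],x["score"]) for x in p])
hsv=cv2.cvtColor(im,cv2.COLOR_BGR2HSV).astype(int); m=((hsv[...,0]<8)|(hsv[...,0]>172))&(hsv[...,1]>150); m[:,:380]=0; m[:200]=0; ys,xs=np.nonzero(m); print("red ball top",xs.mean(),ys.mean(),len(xs))
s=manip.sense(); print(s["tool_pos"],s["orientation"],s["opening"])
a=-.3753; rx=np.array([np.cos(a),np.sin(a),0]); H=np.array([475,-408.3,0])
plan([(H-95*rx+[0,0,121],down(a+np.pi/2),0)])
E
```

```text
[([244.8, 402.7], 0.38)]
red ball top 410.7378640776699 258.50485436893206 103
[ 386.77082094 -373.82381474  199.3418048 ] [-3.14123630e+00 -4.35912076e-04  1.19658205e+00] 0.4734191895797379
[-0.0, -0.0, 0.001, 0.02, -0.02, 7.83, 0]
  -> at [ 386.6 -373.5  121. ]
```

Request:
move_arm(
  motion=[
    [0,0,0,0,0,2,0],
    [0,0,0,0,0,4,0],
    [0,0,0,0,0,6,0],
    [0,0,0,0,0,7.8,0],
    [0,0,0,0,0,7.8,0],
  ],
)

```text
time_s: 50.85
tool_pos: [385.4, -373.1, 119.3]
orientation: [-3.138, -0.002, 1.196]
wrist_force: [-0.6, -0.3, 0.3]
opening: 0.3
grasp_force: 0.0
```

Request:
move_arm(
  motion=[
    [0,0,0,0,1,0,0],
    [0,0,0,0,2,0,0],
    [0,0,0,0,3,0,0],
    [0,0,0,0,4,0,0],
    [0,0,0,0,5,0,0],
  ],
)

```text
time_s: 51.35
tool_pos: [433.7, -393.2, 121.5]
orientation: [-3.141, -0.0, 1.195]
wrist_force: [-1.5, 0.3, 1.4]
opening: 0.2
grasp_force: 0.8
```

Request:
move_arm(
  motion=[
    [0,0,0,0,0.8,0,0],
    [0,0,0,0,1.6,0,0],
    [0,0,0,0,2.4,0,0],
    [0,0,0,0,3.2,0,0],
    [0,0,0,0,4,0,0],
  ],
)

```text
time_s: 51.85
tool_pos: [470.4, -407.8, 121.1]
orientation: [-3.141, -0.0, 1.195]
wrist_force: [-0.7, 1.2, 0.8]
opening: 0.3
grasp_force: 0.4
```

```bash
python3 - <<'E'
from plan import *
for _ in range(3): manip.snapshot("wrist")
im=manip.snapshot("scene"); cv2.imwrite("pics/s6.png",cv2.resize(im[200:310,60:240],(720,440)))
p=manip.place_of("scene","fan_tip"); print([(x["pixel"],x["score"]) for x in p])
s=manip.sense(); a=-.3753; rx=np.array([np.cos(a),np.sin(a),0]); H=np.array([475,-408.3,0]); print(s["tool_pos"],(s["tool_pos"]-H)@rx,s["wrist_force"])
E
```

```text
[([250.0, 118.4], 0.44)]
[ 469.77948512 -407.42749076  121.10960363] -5.176974741755578 [-0.4310207  -0.26536685 -0.35944462]
```

View pics/s6.png

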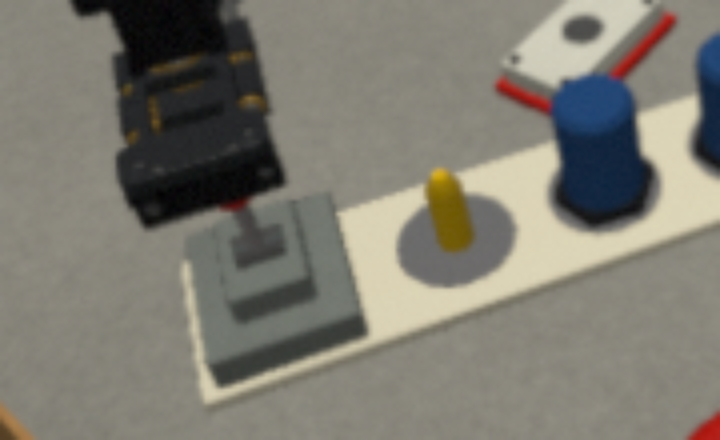

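Request:
move_arm(
  motion=[
    [0,0,0,0,0.3,0,0],
    [0,0,0,0,0.6,0,0],
    [0,0,0,0,0.9,0,0],
    [0,0,0,0,1.2,0,0],
    [0,0,0,0,1.4,0,0],
  ],
)

```text
time_s: 52.6
tool_pos: [483.1, -412.7, 121.1]
orientation: [-3.141, -0.0, 1.195]
wrist_force: [-0.9, 0.4, -0.7]
opening: 0.2
grasp_force: 0.4
```

Request:
move_arm(
  motion=[
    [0,0,0,0,0.1,0,0],
    [0,0,0,0,0.2,0,0],
    [0,0,0,0,0.3,0,0],
    [0,0,0,0,0.4,0,0],
    [0,0,0,0,0.5,0,0],
  ],
)

```text
time_s: 53.1
tool_pos: [487.5, -414.5, 121.2]
orientation: [-3.141, -0.0, 1.195]
wrist_force: [-1.1, 0.1, -0.9]
opening: 0.5
grasp_force: 0.5
```

```bash
python3 - <<'E'
from plan import *
for _ in range(3): manip.snapshot("wrist")
s=manip.sense(); a=-.3753; rx=np.array([np.cos(a),np.sin(a),0]); H=np.array([475,-408.3,0]); print(s["tool_pos"],(s["tool_pos"]-H)@rx,s["wrist_force"])
E
```

```text
[ 487.6245975  -414.53001338  121.2261044 ] 14.029518230412384 [-0.0465093   0.57537065 -0.77628046]
```

Request:
move_arm(
  motion=[
    [0,0,0,0,0.1,0,0],
    [0,0,0,0,0.2,0,0],
    [0,0,0,0,0.3,0,0],
    [0,0,0,0,0.4,0,0],
    [0,0,0,0,0.4,0,0],
  ],
)

```text
time_s: 53.75
tool_pos: [489.8, -415.5, 120.9]
orientation: [-3.137, -0.0, 1.195]
wrist_force: [-8.8, 3.7, 4.2]
opening: 0.5
grasp_force: 4.9
```

```bash
python3 - <<'E'
from plan import *
im=manip.snapshot("top"); s=manip.sense(); a=-.3753; rx=np.array([np.cos(a),np.sin(a),0]); H=np.array([475,-408.3,0]); print((s["tool_pos"]-H)@rx,s["wrist_force"])
p=manip.place_of("top","fan_tip"); print([(x["pixel"],x["score"]) for x in p])
E
```

```text
16.372915089614462 [-9.34288297  4.06336507  4.09892117]
[]
```

Request:
move_arm(
  motion=[
    [0,0,0,0,0.1,0,0],
    [0,0,0,0,0.2,0,0],
    [0,0,0,0,0.2,0,0],
    [0,0,0,0,0.2,0,0],
    [0,0,0,0,0.2,0,0],
  ],
)

```text
time_s: 54.35
tool_pos: [490.0, -415.6, 120.8]
orientation: [-3.133, -0.0, 1.195]
wrist_force: [-17.4, 8.0, 10.4]
opening: 0.5
grasp_force: 9.4
```

Request:
move_arm(
  motion=[
    [0,0,0,0,-1.5,0,0],
    [0,0,0,0,-4,0,0],
    [0,0,0,0,-8,0,0],
    [0,0,0,0,-9,-4,0],
    [0,0,0,0,-9,-8,0],
  ],
)

```text
time_s: 54.85
tool_pos: [407.1, -382.9, 201.3]
orientation: [-3.138, -0.0, 1.194]
wrist_force: [1.4, -1.8, 1.0]
opening: 0.6
grasp_force: 0.0
```

Request:
move_arm(
  motion=[
    [0,0,0,-4,0,0,0],
    [0,0,0,-8,0,0,0],
    [0,0,0,-12,0,0,0],
    [0,0,0,-16,0,0,0],
    [0,0,0,-16,0,0,0],
  ],
)

```text
time_s: 55.35
tool_pos: [346.4, -538.2, 200.4]
orientation: [-3.14, 0.002, 1.187]
wrist_force: [-0.8, -0.6, -0.7]
opening: 0.3
grasp_force: 0.0
```

```bash
python3 - <<'E'
from m3 import *
for _ in range(3): manip.snapshot("wrist")
im=manip.snapshot("top"); p=manip.place_of("top","fan_tip"); print([(x["pixel"],x["score"]) for x in p])
print("pile",measure("top","plate",[270,238,313,272],22,im))
sc=manip.snapshot("scene"); p=manip.place_of("scene","fan_tip"); print([(x["pixel"],x["score"]) for x in p])
cv2.imwrite("pics/end.png",np.hstack([cv2.resize(im[155:285,250:430],(415,300)),cv2.resize(sc[150:310,90:300],(385,300))]))
print(manip.sense()["time_s"],tool()[:3,3])
E
```

```text
[([220.7, 409.6], 0.61)]
pile (array([ 4.37711561e+02, -1.18240932e+02,  2.34925511e-01]), np.float64(0.042564752762180746))
[([253.7, 117.2], 0.43), ([253.0, 213.1], 0.31)]
55.7 [ 351.60126583 -531.64814667  201.57523076]
```

View pics/end.png

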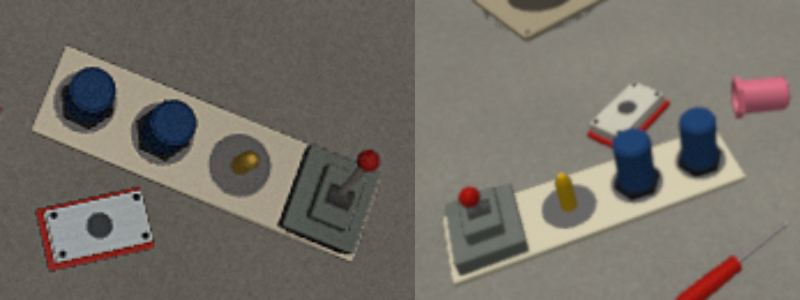

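```bash
python3 -c "
from rig import manip; print(manip.hand_in())"
```

```text
the job is handed in; nothing more can be done
None
```

The job is handed in: both blue bowls found stand mouth-down on pegs 0 and 1, the two plates found are piled squarely on the red board, and the fan lever was pushed to its stop afterwards; I did not touch the tin, tape or screwdriver.

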